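# Load the mould washer, dose it and fasten its lid

### The job

Load the mould washer: put every dariole mould and loaf tin from the worktop into the steel tub, then press the cap of the detergent canister fully down and let it spring back up. After that set the lid squarely on the tub over its centre stud, with the wing nut still slack, and spin the wing nut clockwise until it is snug. Leave the jar, the timer and everything else where they are.

Things in the scene. Friction and masses are not known exactly. Their poses are not given: they have to be found in the camera images.
- tub_rim (a point): Fixed open rectangular steel wash tub, 230 mm (its x) by 250 mm (its y) outside, 70 mm high, walls and floor 4 mm, on the worktop. This point is on the axis of its centre stud, level with the rim; x and y along its sides, z up. The stud, 14 mm thick with a tapered tip, rises from the floor to 18 mm above the rim.
- pump_top (a point): Centre of the top face of the detergent canister's sprung cap: a grey disc 42 mm across, top 132 mm above the worktop when up. The canister, 54 mm across, is fixed 165 mm from the stud, on the tub's +x side. Pressed straight down; 12 mm travel; about 2 N to start it and 6.5 N fully down; springs back up.
- pump (a joint): Travel of that cap in m: 0 up, 0.012 fully down.
- lid_under (a point): The tub's lid: loose aluminium plate, 230 mm (its x) by 250 mm (its y), 6 mm thick, about 0.4 kg with its wing nut. This point is the centre of the plate's underside, z up; it meets tub_rim when the lid is seated. In the middle is a 22 mm square hole for the stud. Half a turn gives the same fit.
- lid: The same lid; its origin is 10 mm below lid_under, level with the ends of four round-ended pins under the plate's corners, 10 mm thick and 10 mm long. The pins drop inside the tub's walls with about 3.5 mm play and stop the lid from turning. On the worktop the lid stands on the pins.
- nut_grip (a point): Black wing nut, captive on the middle of the lid. Its wings form one upright flat bar, 56 mm long (its x), 12 mm thick (its y), 20 mm high; this point is the bar's centre, 42 mm above lid_under when slack, 36 mm when snug. Below is a 27 mm thick hub, 18 mm high, hollow for the stud, in a low steel collar. The lid may be lifted by the bar, pinched across its thickness or end to end.
- nut (a joint): Turn of the wing nut on the lid in rad: 0 fully slack, 9.42 (one and a half turns) snug against its stop. It grows clockwise seen from above; the nut drops 6 mm in all as it is tightened. It turns against 0.04 N m of friction and stays where it is left. Starts between 0 and 1.2.
- dariole0_mid (a point): Mould: an upside-down aluminium dariole (pudding) mould: a closed, slightly tapered round cup, 56 mm across at the bottom, 49 mm at the top, 50 mm high, about 90 g. This point is its centre, half-way up; z is its axis, up when it stands. May be absent.
- dariole1_mid (a point): Second mould: an upside-down aluminium dariole (pudding) mould: a closed, slightly tapered round cup, 56 mm across at the bottom, 49 mm at the top, 50 mm high, about 90 g. This point is its centre, half-way up; z is its axis, up when it stands. May be absent.
- loaf0_mid (a point): Tin: a small open aluminium loaf tin, straight-sided, 88 mm long (its x) by 54 mm wide (its y) by 45 mm high, walls 3 mm, open upwards, about 110 g. This point is its centre, half-way up. May be absent.
- loaf1_mid (a point): Second tin: a small open aluminium loaf tin, straight-sided, 88 mm long (its x) by 54 mm wide (its y) by 45 mm high, walls 3 mm, open upwards, about 110 g. This point is its centre, half-way up. May be absent.
- jar: Bystander: a closed jar, 66 mm across, 90 mm high, with a red cap; origin at the centre of its underside. Leave it.
- timer: Bystander: a round white kitchen timer, 70 mm across, 48 mm high; origin at the centre of its underside. Leave it.
Mind the look-alikes: they are no part of the job. What is shaped like the part that bears loaf1_mid but green or yellow is not meant.

How it is judged:
On the way, in this order (a step that is already met when the one before it is completed fails the run):
1. all moulds and tins are in the tub, below its rim (x of dariole0_mid in the frame of tub_rim between -0.1 and 0.1 m and y of dariole0_mid in the frame of tub_rim between -0.11 and 0.11 m and z of each of dariole0_mid, dariole1_mid, loaf0_mid, loaf1_mid in the frame of tub_rim below -0.028 m and x of dariole1_mid in the frame of tub_rim between -0.1 and 0.1 m and y of dariole1_mid in the frame of tub_rim between -0.11 and 0.11 m and x of loaf0_mid in the frame of tub_rim between -0.1 and 0.1 m and y of loaf0_mid in the frame of tub_rim between -0.11 and 0.11 m and x of loaf1_mid in the frame of tub_rim between -0.1 and 0.1 m and y of loaf1_mid in the frame of tub_rim between -0.11 and 0.11 m), for 0.2 s.
2. the detergent cap is pressed fully down (value of joint pump above 0.01 m), for 0.05 s.
3. the detergent cap is back up (value of joint pump below 0.002 m), for 0.1 s.
4. the lid sits flat on the rim over the stud, nut still slack (horizontal distance between lid_under and tub_rim below 0.008 m and z of lid_under in the frame of tub_rim between -0.004 and 0.004 m and angle between lid_under's own z axis and vertical below 0.04 rad and angle between the x axis of lid_under and the x axis of tub_rim, either way round below 0.1 rad and value of joint nut below 4 rad), for 0.2 s.
5. the wing nut is snug (horizontal distance between lid_under and tub_rim below 0.008 m and z of lid_under in the frame of tub_rim between -0.004 and 0.004 m and angle between lid_under's own z axis and vertical below 0.04 rad and angle between the x axis of lid_under and the x axis of tub_rim, either way round below 0.1 rad and value of joint nut above 9.1 rad), for 0.2 s.
At the end, for the whole second after the job is handed in: Every mould and tin is in the tub, its centre at least 28 mm below the rim; the lid lies at rest flat on the rim (within 4 mm in height, 8 mm of the stud axis, 0.1 rad of square, 0.04 rad of level); the wing nut is turned past 9.1 rad; the cap is up (all of step 1 and all of step 5 and value of joint pump below 0.002 m and linear speed of lid below 0.02 m/s); the robot touches nothing.
It fails at once if the jar is moved or toppled (distance of jar from where it was at the start of the episode above 0.03 m or angle between jar's own z axis and vertical above 0.4 rad).
It fails at once if the timer is moved or toppled (distance of timer from where it was at the start of the episode above 0.03 m or angle between timer's own z axis and vertical above 0.4 rad).
Of dariole0, dariole1, loaf0, loaf1 only 2 to 4 are there at a start; the rules pass over those that are not, and their reading is None.
At some moment in a run one of dariole0, dariole1, loaf0, loaf1 may be knocked a few centimetres aside while the robot is not near it.
Once in a run the grip may slacken for a moment while it holds something.
It also fails if it takes over 210 s, if anything falls off the work surface, if the arm or the gripper's body presses on something with over 40 N, if the wrist force passes 120 N, or if a joint passes its speed limit or range.

### The arm

A 7-joint arm with a two-finger parallel gripper is mounted at the origin on the work surface. World frame = base frame: x ahead of the robot, y to its left, z up, the work surface at z = 0. Lengths are in m, angles in rad, forces in N, time in s.
With the tool pointing down it reaches from about 0.425 to 0.925 m from the base axis. Payload 6.8 kg.
Tool frame: the origin (TCP) lies midway between the tips of the shut fingers; the grasp point (between the pads) lies r.grip_point_offset behind it (r.grip_point_offset is the distance from the TCP to the grasp point, in m); z points along the fingers, y is the direction in which the jaws open and shut (so a half turn about z gives the same grasp; the last joint's range is limited). The gripper opens to 85 mm and grips with 20 to 120 N. Pads are 22 mm wide; open, the fingers measure 114 mm over their backs; the gripper's body (76 mm by 85 mm) begins 54 mm behind the grasp point. The pads swing forward as they close: fully open they stand 13 mm farther back than shut.
Start: joints at [1.163, 0.477, 0.022, 1.555, -0.011, 1.109, -0.083], TCP at [0.199, -0.645, 0.231] pointing down, gripper open.
Joint ranges: [-2.96, 2.96], [-0.34, 2.1], [-1.41, 1.46], [0.24, 2.44], [-1.37, 4.51], [0.17, 1.92], [-2.96, 2.96]. Speed limits (rad/s): [2.39, 2.39, 3.14, 3.14, 3.14, 3.14, 3.14].

### API

Orientations are given as a rotation vector (axis times angle).
In Python, from bench import r gives the robot as it stands. The module is installed in compiled form; this text tells all that it offers.
- The arm moves only by the tool play_rows, never from a script. Its argument "deltas" is a list of rows, each a list of 3 entries, a list of its own where there are three numbers: the finger opening in mm, from 0 to 85.4, then the shift along the tool's x, y, z in mm, then the turn, a rotation vector about the tool's x, y, z in rad. A call has 1 to 8 rows; each row is the pose to reach, as a shift and turn from the pose measured when the call began, along the tool's axes at that moment; what a row does not reach only later rows make up. A row lasts 1/8 s, in which the tool goes at most 62.5 mm and 10.7 degrees, less where a joint would pass 70% of its speed; a pose out of reach is approached as far as the arm can. A call with a gripper value outside its range is refused whole. The fingers move at their own pace and stop on an object; "squeeze" is the grip in N (left out, the last holds). Time passes only in rows, so rows that repeat a pose let the fingers close. It gives the time, the measured TCP pose, the force and the opening at its end, in the units of the state.
- r.get_obs(): the state, without advancing time (a new reading comes with each control period).
- r.grab_frame(name): name is "scene" or "top" or "wrist"; returns (picture, depth): 480x640x3 uint8, red, green, blue; 480x640 float32, m along the optical axis (not along the pixel's ray), 0 where there is no reading.
- r.camera_model(name): a dict with "mtx" (3x3 intrinsics, pixels), "rvec" (rotation vector, rad) and "tvec" (3), from world to camera coordinates, as OpenCV has them; the wrist camera has in their place "T_tool_cam" (4x4, takes a point from camera to tool coordinates, whose origin is the TCP and whose axes are the flange's). Camera axes: x right, y down, z forward; pixel columns grow to the right and rows downward; lengths in m; the calibration is good to about 2 mm. A picture is of the moment at which its call begins: read the wrist's pose just before it. camera_model takes no time and is no camera call.
- r.hand_in(): hands the job in, once; it reports no verdict.
The state is a dict: "clock": time; "joints": joint angles; "qvel": joint speeds; "tau": joint torques, N m; "tcp_pos": TCP position; "orientation": TCP orientation; "contact_force": force on the tool from outside, world axes, zero at the start; "moment": the same for the moment, N m; "grip_width": finger opening in m.
Only numpy, scipy, OpenCV 4.12 (cv2) and the standard library are available. Lean on these libraries where they do the work, as an engineer would, in place of code of your own. Each camera call takes 0.05 s, during which the arm holds its last target. There are 200 camera calls.

## Working session

There is one attempt and no reset: what is moved stays moved. The work goes in short steps, Python scripts to look and compute and a tool call to move; the robot and the scene stay as the last step left them, time stands still between calls to the robot, and variables do not carry over. Pictures are saved under pics/ and viewed, about 12 in all and at most 16, crops included, and the job is handed in when it is done.

Besides the shell and the picture viewer there is one more tool, called after "Request:" as a command line: name --argument value ..., lists and objects as JSON in quotes. play_rows: Moves the arm, as the interface text tells. Its arguments: {"type":"object","properties":{"deltas":{"type":"array"},"squeeze":{"type":"number"}},"required":["deltas"]}

```bash
mkdir -p pics; cat > h.py <<'E'
import numpy as np, cv2
from scipy.spatial.transform import Rotation as R
from bench import r
def cam(name,obs=None):
    c=r.camera_model(name); K=np.array(c["mtx"],float)
    if name=="wrist":
        o=obs or r.get_obs(); T=np.eye(4); T[:3,:3]=R.from_rotvec(o["orientation"]).as_matrix(); T[:3,3]=o["tcp_pos"]
        return K,T@np.array(c["T_tool_cam"])
    T=np.eye(4); T[:3,:3]=R.from_rotvec(np.ravel(c["rvec"])).as_matrix(); T[:3,3]=np.ravel(c["tvec"])
    return K,np.linalg.inv(T)
def ray(K,T,uv,z):
    uv=np.atleast_2d(np.array(uv,float)); d=np.c_[uv,np.ones(len(uv))]@np.linalg.inv(K).T@T[:3,:3].T
    return T[:3,3]+d*((z-T[2,3])/d[:,2])[:,None]
def cloud(K,T,D):
    v,u=np.mgrid[:D.shape[0],:D.shape[1]]; p=np.stack([u*D,v*D,D],-1)@np.linalg.inv(K).T
    return p@T[:3,:3].T+T[:3,3]
def tool(p,o=None):  # world point -> tool mm
    o=o or r.get_obs(); return R.from_rotvec(o["orientation"]).inv().apply(np.array(p)-o["tcp_pos"])*1000
E
python3 - <<'E'
from h import *
o=r.get_obs(); print(o["tcp_pos"],o["orientation"],o["grip_width"],r.grip_point_offset)
print(R.from_rotvec(o["orientation"]).as_matrix().round(3))
for n in("top","scene"):
    p,d=r.grab_frame(n); np.savez(n,p=p,d=d); cv2.imwrite(f"pics/{n}0.png",p[...,::-1]); K,T=cam(n); print(n,K.round(0).tolist(),T.round(3).tolist(),(d>0).mean())
E
```

```text
[ 0.19917506 -0.6443304   0.23031573] [-3.10458409e+00 -4.68924564e-01  6.20526520e-04] 0.0853509029445204 0.0187
[[ 0.955  0.295 -0.001]
 [ 0.295 -0.955  0.002]
 [-0.    -0.002 -1.   ]]
top [[433.0, 0.0, 312.0], [0.0, 433.0, 241.0], [0.0, 0.0, 1.0]] [[-0.024, -0.998, 0.064, 0.423], [-1.0, 0.025, 0.011, -0.096], [-0.013, -0.063, -0.998, 1.117], [0.0, 0.0, 0.0, 1.0]] 0.9960579427083334
scene [[476.0, 0.0, 317.0], [0.0, 476.0, 244.0], [0.0, 0.0, 1.0]] [[0.794, 0.5, -0.347, 0.839], [0.608, -0.663, 0.437, -0.562], [-0.011, -0.557, -0.83, 0.97], [0.0, 0.0, 0.0, 1.0]] 0.9959798177083333
```

View pics/top0.png

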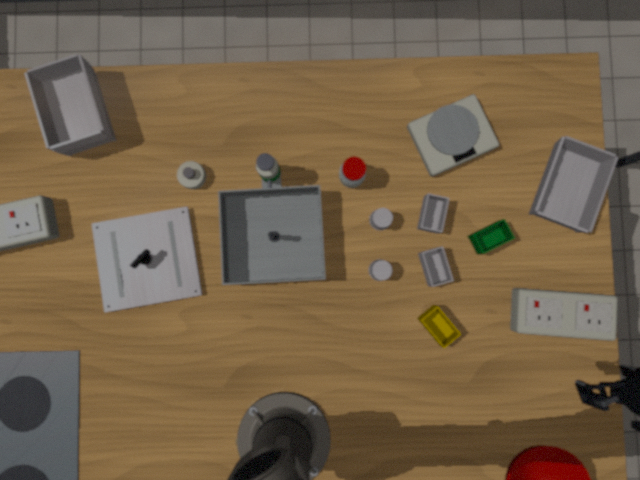

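View pics/scene0.png

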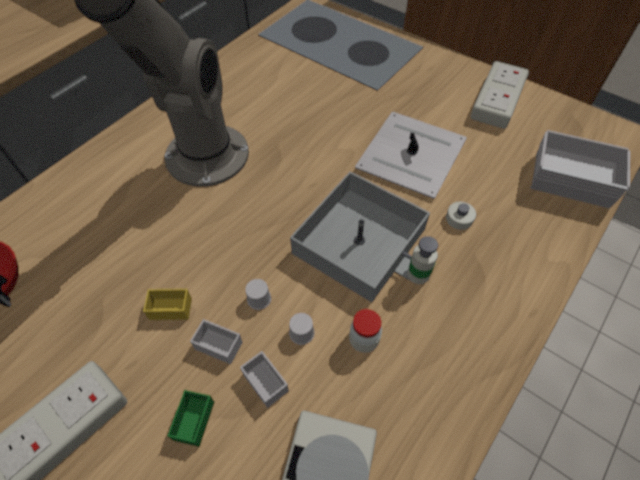

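The top view shows the tub at (272,236) with its canister at (268,168). The silver darioles are at (382,218) and (382,270), and the silver tins at (434,214) and (437,267). The lid with its nut is at (147,260), the jar at (353,170) and the timer at (190,175). The tin-shaped candidates are the two silver ones plus a green one at (492,237) and a yellow one at (440,326). The job calls for aluminium tins, so I take the silver pair and leave the green and yellow ones.

```bash
python3 - <<'E'
from h import *
d=np.load("top.npz"); p,D=d["p"],d["d"]; K,T=cam("top"); C=cloud(K,T,D)
print("table z",np.median(C[300:440,380:480,2]))
m=((C[...,2]>0.02)&(D>0)).astype(np.uint8)
n,l,s,c=cv2.connectedComponentsWithStats(m)
for i in range(1,n):
    if s[i,4]<150: continue
    q=C[l==i]; zt=np.percentile(q[:,2],97); t=q[q[:,2]>zt-.012]
    b=cv2.minAreaRect((t[:,:2]*1000).astype(np.float32))
    print(c[i].round(),"A",s[i,4],"ztop",zt.round(4),"rect",np.round(b[0],1),np.round(b[1],1),round(b[2],1),"mean",(t.mean(0)*1000).round(1))
img=cv2.resize(p[170:360,340:530],None,fx=3.15,fy=3.15,interpolation=cv2.INTER_CUBIC)
cv2.imwrite("pics/crop1.png",img[...,::-1])
# tub stud, nut
for nm,(u0,v0,u1,v1),zz in(("stud",(262,225,285,247),.075),("nut",(125,240,170,275),.03)):
    q=C[v0:v1,u0:u1].reshape(-1,3); t=q[q[:,2]>zz]; print(nm,len(t),(t.mean(0)*1000).round(1),t[:,2].max().round(3))
E
```

```text
table z 0.0005709727986332735
[ 69. 105.] A 6004 ztop 0.0867 rect [850.7 516.9] [214.  148.3] 16.9 mean [854.2 523.9  83. ]
[453. 134.] A 4324 ztop 0.0393 rect [ 758.2 -452.2] [149.6 189. ] 22.9 mean [ 756.8 -451.4   33.4]
[580. 182.] A 2000 ztop 0.053 rect [ 618.2 -742.6] [149.4 212.2] 66.8 mean [ 621.2 -750.5   48.4]
[262. 210.] A 2008 ztop 0.1331 rect [674.2  17.8] [39.2 40.5] 89.0 mean [673.2  18.  131.5]
[353. 171.] A 664 ztop 0.093 rect [ 663.  -190.4] [56.1 57.2] 21.6 mean [ 662.4 -190.5   89.8]
[191. 174.] A 586 ztop 0.0492 rect [673.2 221.2] [27.7 26.3] 43.3 mean [672.4 220.9  46.9]
[434. 212.] A 351 ztop 0.0477 rect [ 555.8 -391.5] [55.9 88.3] 76.0 mean [ 556.9 -392.8   43.3]
[ 26. 222.] A 2404 ztop 0.0558 rect [560.6 642.1] [109.5 131. ] 11.2 mean [559.4 635.4  50.8]
[382. 218.] A 352 ztop 0.0538 rect [ 546.3 -260.7] [47.7 47.5] 89.0 mean [ 546.3 -260.4   49.7]
[493. 236.] A 364 ztop 0.0484 rect [ 494.1 -534.4] [54.1 90.6] 24.9 mean [ 495.7 -535.8   44. ]
[437. 267.] A 343 ztop 0.0484 rect [ 422.7 -392.4] [88.1 55.6] 15.0 mean [ 420.9 -393.1   43.6]
[142. 259.] A 227 ztop 0.0636 rect [459.9 340.2] [13.1 56.1] 45.5 mean [459.8 338.7  60. ]
[381. 270.] A 348 ztop 0.0539 rect [ 417.8 -254.7] [48.6 46.8] 88.7 mean [ 417.4 -254.3   50.2]
[565. 314.] A 4682 ztop 0.0566 rect [ 298.6 -701.1] [240.9 109.2] 84.2 mean [ 298.9 -699.4   51.7]
[441. 327.] A 338 ztop 0.0487 rect [ 274.6 -394.1] [89.4 54.3] 38.2 mean [ 274.1 -395.    44. ]
[613. 391.] A 1805 ztop 0.393 rect [ 200.4 -613.8] [14.1 54.6] 84.6 mean [ 202.6 -611.4  388.7]
[278. 449.] A 4411 ztop 0.3393 rect [67.5  2.9] [24.2 76.3] 0.1 mean [ 66.9  -6.4 337.1]
[549. 463.] A 1651 ztop 0.0723 rect [ -41.4 -622.5] [194.   79.4] 89.0 mean [ -35.9 -631.3   67.7]
stud 39 [504.8   7.3 136.4] 1.117
nut 205 [457.8 319.9  96.1] 1.117
```

View pics/crop1.png

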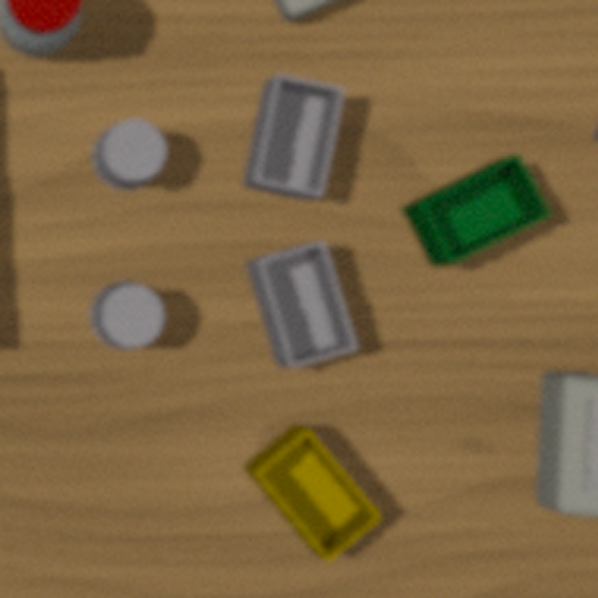

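The crop shows silver tins at crop (295,137) and (303,305), silver darioles at (133,152) and (130,315), and the green and yellow look-alikes apart from them. The four silver items are the targets.

```bash
cat >> h.py <<'E'
def rects(zmin=.02,box=None,amin=100):
    p,D=r.grab_frame("top"); K,T=cam("top"); C=cloud(K,T,D)
    n,l,s,c=cv2.connectedComponentsWithStats(((C[...,2]>zmin)&(D>0)).astype(np.uint8)); out=[]
    for i in range(1,n):
        if s[i,4]<amin: continue
        q=C[l==i]; zt=np.percentile(q[:,2],97); t=q[q[:,2]>zt-.012]
        b=cv2.minAreaRect((t[:,:2]*1000).astype(np.float32)); w,h=b[1]; a=b[2] if w>h else b[2]+90
        a=(a+90)%180-90
        if box is None or (box[0]<b[0][0]<box[1] and box[2]<b[0][1]<box[3]): print(np.round(b[0],1),np.round(b[1],1),"long axis deg",round(a,1),"ztop",zt.round(4))
    return p,D,C
def go(p,yaw,o=None):
    "tool delta (mm) and turn (rad) to TCP p (mm, world), tool x at yaw deg, tool straight down"
    o=o or r.get_obs(); R0=R.from_rotvec(o["orientation"]); a=np.radians(yaw); c,s=np.cos(a),np.sin(a)
    R1=R.from_matrix([[c,s,0],[s,-c,0],[0,0,-1]])
    print("go",p,yaw,"->",(R0.inv().apply(np.array(p)/1000-o["tcp_pos"])*1000).round(1).tolist(),(R0.inv()*R1).as_rotvec().round(3).tolist())
E
python3 - <<'E'
from h import *
d=np.load("top.npz"); p,D=d["p"],d["d"]; K,T=cam("top"); C=cloud(K,T,D)
m=(C[...,2]>.058)&(C[...,2]<.082)&(abs(C[...,0]-.505)<.14)&(abs(C[...,1]-.01)<.15)
q=C[m][:,:2]*1000
b=cv2.minAreaRect(q.astype(np.float32)); print("tub rect",b)
s=(C[...,2]>.078)&(C[...,2]<.1)&(abs(C[...,0]-.505)<.03)&(abs(C[...,1]-.01)<.03); print("stud",C[s]*1000)
u=np.rint(np.argwhere(m).mean(0)); print(u,m.sum())
go([422,-392,120],15); go([422,-392,6],15)
o=r.get_obs()
E
```

```text
tub rect ((509.859375, 13.876670837402344), (230.67453002929688, 250.50839233398438), 1.8119828701019287)
stud [[516.83488912  15.60011295  79.83225134]
 [516.55749834  10.60104045  81.55988136]
 [514.11492919  17.59675162  83.97447848]
 [513.8886772   14.99275516  85.85860549]
 [513.89287995  12.67427969  85.12459803]
 [513.93661818  10.39912106  83.93976533]
 [513.83577264   7.952448    84.39975969]
 [511.78689557  20.06255705  83.77360329]
 [511.39856726  17.23964438  87.59896927]
 [511.41636027  14.94617128  86.68894659]
 [511.20388108  12.36442335  88.46752031]
 [511.26794497  10.124991    87.01607303]
 [509.45570662  20.20537957  82.88335714]
 [509.16758108  17.50140314  85.61429722]
 [509.00055895  14.9668613   86.89599673]
 [508.94914824  12.58500706  86.79135358]
 [508.81534503  10.10042928  87.67661028]
 [509.11117545   8.14225057  83.39717632]
 [509.42190021   6.1826339   78.93255979]
 [507.266312    20.55009161  80.20305928]
 [507.00530832  17.86852512  82.6768699 ]
 [506.54955604  14.93832217  87.558145  ]
 [506.18261263  12.14622103  91.34949587]
 [506.51043116  10.25984877  86.55826457]
 [506.8531683    8.37073114  81.575626  ]
 [504.418461    17.65844613  84.96649284]
 [504.41592404  15.34070053  84.23516954]
 [504.35645557  12.9431867   84.22684054]
 [504.40511088  10.68820475  82.8424503 ]
 [504.54666911   8.54686725  80.27279961]
 [502.13118505  13.23197343  81.90977982]
 [502.08191569  10.84348426  81.76673449]]
[231. 266.] 855
go [422, -392, 120] 15 -> [287.4, -175.2, 110.7] [-0.002, 0.0, 0.038]
go [422, -392, 6] 15 -> [287.5, -175.0, 224.7] [-0.002, 0.0, 0.038]
```

Request:
play_rows --deltas '[[80,[287,-175,110],[0,0,0.04]],[80,[287,-175,110],[0,0,0.04]],[80,[287,-175,110],[0,0,0.04]],[80,[287,-175,110],[0,0,0.04]],[80,[287,-175,110],[0,0,0.04]],[80,[287,-175,110],[0,0,0.04]],[80,[287,-175,110],[0,0,0.04]],[80,[287,-175,110],[0,0,0.04]]]' --squeeze 40

```text
clock: 1.1
tcp_pos: [0.421, -0.3929, 0.1206]
orientation: [-3.114, -0.406, 0.002]
contact_force: [0.4, -1.4, 0.8]
grip_width: 0.0804
```

```bash
python3 - <<'E'
from h import *
o=r.get_obs(); print(o["clock"],o["tcp_pos"],o["contact_force"])
K,T=cam("wrist",o); p,D=r.grab_frame("wrist"); cv2.imwrite("pics/w1.png",p[...,::-1]); C=cloud(K,T,D)
m=(C[...,2]>.035)&(C[...,2]<.055)&(abs(C[...,0]-.422)<.08)&(abs(C[...,1]+.392)<.08)&(D>0)
b=cv2.minAreaRect((C[m][:,:2]*1000).astype(np.float32)); print("wrist tin",b,m.sum())
rects(box=(350,620,-450,-200))
go([422,-392,6],15)
E
```

```text
1.1 [ 0.42098203 -0.39288047  0.12056849] [ 0.38685873 -1.37813604  0.76828504]
wrist tin ((422.8092346191406, -390.0229187011719), (88.85993957519531, 54.16049575805664), 14.8419771194458) 3520
[ 556.5 -392. ] [55.5 89.8] long axis deg -13.3 ztop 0.0477
[ 546.3 -260.8] [47.5 47.5] long axis deg -89.3 ztop 0.0536
[ 417.8 -254.9] [48.4 46.8] long axis deg 89.1 ztop 0.0537
go [422, -392, 6] 15 -> [2.1, -1.3, 114.9] [-0.001, 0.001, -0.005]
```

View pics/w1.png

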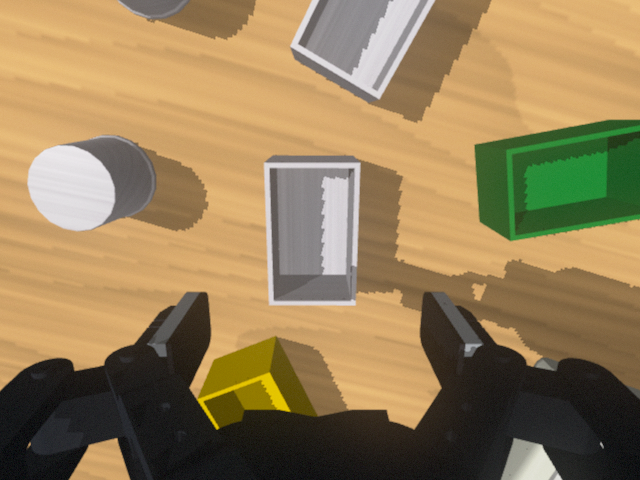

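The wrist view shows the silver tin squarely between the jaws, at pixels (265–358, 157–303). The wrist and top measurements agree within 2 mm, so I'm descending to grasp it.

Request:
play_rows --deltas '[[80,[2,-2,60],[0,0,-0.005]],[80,[2,-2,113],[0,0,-0.005]],[80,[2,-2,114],[0,0,-0.005]],[40,[2,-2,114],[0,0,-0.005]],[40,[2,-2,114],[0,0,-0.005]],[40,[2,-2,114],[0,0,-0.005]],[40,[2,-2,114],[0,0,-0.005]],[40,[2,-2,114],[0,0,-0.005]]]' --squeeze 40

```text
clock: 2.2
tcp_pos: [0.4232, -0.393, 0.0095]
orientation: [3.112, 0.409, 0.003]
contact_force: [-0.8, -0.7, 7.0]
grip_width: 0.0537
```

Request:
play_rows --deltas '[[40,[0,0,-60],[0,0,0]],[40,[0,0,-120],[0,0,0]],[40,[0,0,-130],[0,0,0]],[40,[0,0,-130],[0,0,0]]]'

```text
clock: 2.7
tcp_pos: [0.4232, -0.393, 0.1409]
orientation: [3.11, 0.409, 0.006]
contact_force: [-0.3, -0.1, -1.0]
grip_width: 0.0536
```

```bash
python3 - <<'E'
from h import *
o=r.get_obs(); print(o["tcp_pos"],o["contact_force"],o["grip_width"])
# tub quadrants
for x,y in((55,60),(-55,60),(55,-60),(-55,-60)): print(x,y,509.9+x-.0314*y,13.5+.0314*x+y)
go([456.8,-48.2,140],1.8,o)
E
```

```text
[ 0.42320255 -0.39298389  0.14089082] [-0.27757229 -0.05046795 -0.95870025] 0.053570169423933355
55 60 563.016 75.227
-55 60 453.01599999999996 71.773
55 -60 566.784 -44.772999999999996
-55 -60 456.784 -48.227000000000004
go [456.8, -48.2, 140] 1.8 -> [121.6, -324.4, -0.4] [0.005, -0.004, 0.23]
```

Request:
play_rows --deltas '[[40,[121,-324,0],[0,0,0.23]],[40,[121,-324,0],[0,0,0.23]],[40,[121,-324,0],[0,0,0.23]],[40,[121,-324,0],[0,0,0.23]],[40,[121,-324,0],[0,0,0.23]],[40,[121,-324,0],[0,0,0.23]],[40,[121,-324,0],[0,0,0.23]],[40,[121,-324,0],[0,0,0.23]]]'

```text
clock: 3.7
tcp_pos: [0.4552, -0.0494, 0.1385]
orientation: [3.137, 0.049, 0.003]
contact_force: [-0.0, 0.3, -1.5]
grip_width: 0.0533
```

```bash
python3 - <<'E'
from h import *
o=r.get_obs(); print(o["tcp_pos"],o["contact_force"],o["grip_width"])
go([456.8,-48.2,16],1.8,o)
p,D,C=rects(box=(350,620,-450,-200)); cv2.imwrite("pics/t2.png",p[...,::-1])
E
```

```text
[ 0.45524113 -0.04942716  0.13848386] [-0.03343177  0.31598133 -1.48567156] 0.05326156738841596
go [456.8, -48.2, 16] 1.8 -> [1.4, -1.7, 122.5] [0.005, -0.002, -0.0]
[ 556.  -391.8] [55.6 89.8] long axis deg -14.1 ztop 0.0478
[ 546.8 -260.8] [47.4 47.7] long axis deg -27.6 ztop 0.0539
[ 417.8 -254.8] [48.7 46.8] long axis deg 88.6 ztop 0.0536
```

Request:
play_rows --deltas '[[40,[1,-2,60],[0,0,0]],[40,[1,-2,110],[0,0,0]],[40,[1,-2,121],[0,0,0]],[40,[1,-2,122],[0,0,0]],[70,[1,-2,122],[0,0,0]],[70,[1,-2,122],[0,0,0]],[70,[1,-2,70],[0,0,0]],[70,[1,-2,0],[0,0,0]]]'

```text
clock: 4.75
tcp_pos: [0.4554, -0.0489, 0.1325]
orientation: [3.137, 0.044, -0.001]
contact_force: [2.4, -0.6, 0.0]
grip_width: 0.0699
```

```bash
python3 - <<'E'
from h import *
o=r.get_obs(); print(o["clock"],o["tcp_pos"],o["contact_force"],o["grip_width"])
go([417.5,-254.5,120],1.8,o)
go([417.5,-254.5,8],1.8,o)
E
```

```text
4.75 [ 0.45540447 -0.04891488  0.13248683] [ 2.38102889 -0.62181828  0.02414295] 0.06990513301735586
go [417.5, -254.5, 120] 1.8 -> [-43.7, 204.4, 13.4] [0.005, 0.0, -0.003]
go [417.5, -254.5, 8] 1.8 -> [-43.7, 203.9, 125.4] [0.005, 0.0, -0.003]
```

Request:
play_rows --deltas '[[80,[-44,204,10],[0,0,0]],[80,[-44,204,10],[0,0,0]],[80,[-44,204,10],[0,0,0]],[80,[-44,204,10],[0,0,0]],[80,[-44,204,10],[0,0,0]],[80,[-44,204,10],[0,0,0]]]'

```text
clock: 5.5
tcp_pos: [0.4173, -0.2535, 0.1238]
orientation: [3.137, 0.044, -0.0]
contact_force: [0.5, 0.5, -0.2]
grip_width: 0.0805
```

```bash
python3 - <<'E'
from h import *
o=r.get_obs(); print(o["clock"],o["tcp_pos"],o["contact_force"],o["grip_width"])
K,T=cam("wrist",o); p,D=r.grab_frame("wrist"); C=cloud(K,T,D)
m=(C[...,2]>.044)&(C[...,2]<.056)&(np.hypot(C[...,0]-.4175,C[...,1]+.2545)<.06)&(D>0)
print("wrist mould",cv2.minEnclosingCircle((C[m][:,:2]*1000).astype(np.float32)),m.sum())
p,D,C=rects(box=(350,620,-450,80)); cv2.imwrite("pics/t3.png",p[...,::-1])
go([417.5,-254.5,8],1.8,o)
E
```

```text
5.5 [ 0.41728059 -0.25352829  0.12382577] [ 0.51941077  0.45594243 -0.17383304] 0.08045161759659929
wrist mould ((417.37188720703125, -252.8817596435547), 24.908546447753906) 5224
[ 555.9 -391.9] [54.7 89.5] long axis deg -13.7 ztop 0.0481
[ 546.1 -260.6] [47.5 47.5] long axis deg 87.4 ztop 0.0535
[457.  -50.1] [88.  54.1] long axis deg 1.6 ztop 0.053
go [417.5, -254.5, 8] 1.8 -> [0.2, 0.5, 115.8] [0.004, 0.0, -0.003]
```

View pics/t3.png

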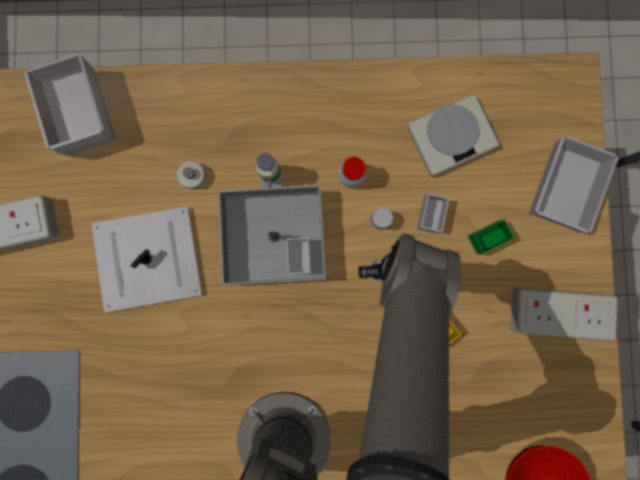

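The first tin now lies in the tub at (303,256) in the picture, and the gripper is over the near dariole.

Request:
play_rows --deltas '[[80,[0,0,60],[0,0,0]],[80,[0,0,112],[0,0,0]],[80,[0,0,114],[0,0,0]],[40,[0,0,114],[0,0,0]],[40,[0,0,114],[0,0,0]],[40,[0,0,114],[0,0,0]],[40,[0,0,114],[0,0,0]],[40,[0,0,114],[0,0,0]]]' --squeeze 40

```text
clock: 6.6
tcp_pos: [0.4192, -0.2538, 0.0122]
orientation: [3.136, 0.048, 0.006]
contact_force: [-0.7, 1.3, 8.3]
grip_width: 0.05
```

Request:
play_rows --deltas '[[40,[0,0,-60],[0,0,0]],[40,[0,0,-120],[0,0,0]],[40,[0,0,-130],[0,0,0]],[40,[0,0,-130],[0,0,0]]]'

```text
clock: 7.1
tcp_pos: [0.4193, -0.2534, 0.1437]
orientation: [3.134, 0.047, 0.01]
contact_force: [0.4, -0.1, -0.6]
grip_width: 0.0498
```

```bash
python3 - <<'E'
from h import *
o=r.get_obs(); print(o["clock"],o["tcp_pos"],o["contact_force"],o["grip_width"])
go([453,72,145],1.8,o)
E
```

```text
7.1 [ 0.41927664 -0.25336507  0.14369401] [ 0.39280193 -0.07322802 -0.57634253] 0.04982836062028656
go [453, 72, 145] 1.8 -> [43.6, -324.2, -3.4] [0.007, -0.007, -0.001]
```

Request:
play_rows --deltas '[[40,[44,-324,-3],[0,0,0]],[40,[44,-324,-3],[0,0,0]],[40,[44,-324,-3],[0,0,0]],[40,[44,-324,-3],[0,0,0]],[40,[44,-324,-3],[0,0,0]],[40,[44,-324,-3],[0,0,0]],[40,[44,-324,-3],[0,0,0]],[40,[44,-324,-3],[0,0,0]]]'

```text
clock: 8.1
tcp_pos: [0.4527, 0.0697, 0.1438]
orientation: [3.133, 0.043, 0.007]
contact_force: [-0.1, -1.2, -0.5]
grip_width: 0.0501
```

```bash
python3 - <<'E'
from h import *
o=r.get_obs(); print(o["clock"],o["tcp_pos"],o["contact_force"],o["grip_width"])
K,T=cam("wrist",o); p,D=r.grab_frame("wrist"); cv2.imwrite("pics/w2.png",p[...,::-1])
go([453,72,18],1.8,o)
p,D,C=rects(box=(350,620,-450,-200))
E
```

```text
8.1 [0.45273211 0.06970916 0.14377514] [-0.1066066  -1.17633699 -0.46149019] 0.05006214862220068
go [453, 72, 18] 1.8 -> [-0.3, -3.4, 125.8] [0.009, -0.005, -0.004]
[ 556.  -391.6] [55.2 88.8] long axis deg -14.3 ztop 0.0481
[ 546.2 -260.4] [47.9 47.6] long axis deg 0.3 ztop 0.0539
```

View pics/w2.png

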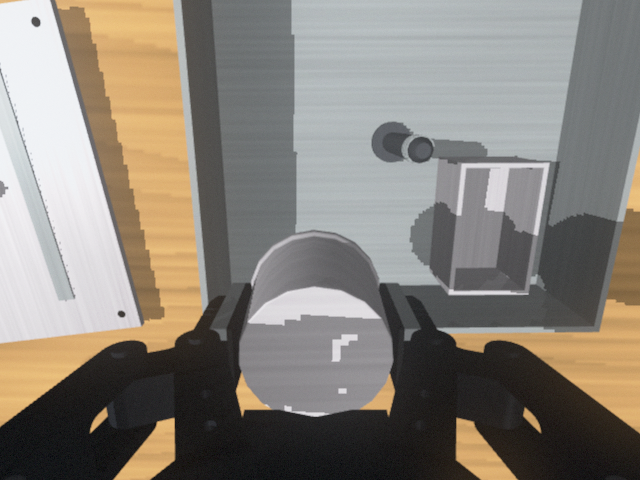

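The wrist view shows the dariole held upright between the pads at about (316,330), with the tub's stud at (418,148) and the first tin at (500,230).

Request:
play_rows --deltas '[[40,[0,-3,60],[0,0,0]],[40,[0,-3,115],[0,0,0]],[40,[0,-3,126],[0,0,0]],[40,[0,-3,126],[0,0,0]],[70,[0,-3,126],[0,0,0]],[70,[0,-3,126],[0,0,0]],[70,[0,-3,70],[0,0,0]],[70,[0,-3,0],[0,0,0]]]'

```text
clock: 9.2
tcp_pos: [0.4525, 0.0726, 0.1381]
orientation: [3.133, 0.043, 0.007]
contact_force: [1.6, -0.0, 0.5]
grip_width: 0.0696
```

```bash
python3 - <<'E'
from h import *
o=r.get_obs(); print(o["clock"],o["tcp_pos"],o["contact_force"],o["grip_width"])
go([546.3,-259.5,125],1.8,o)
E
```

```text
9.2 [0.45248007 0.07257233 0.1381247 ] [ 1.63205459 -0.04085907  0.51064328] 0.06963168533369123
go [546.3, -259.5, 125] 1.8 -> [84.7, 334.4, 16.2] [0.008, -0.004, -0.004]
```

Request:
play_rows --deltas '[[80,[85,334,15],[0.008,-0.004,0]],[80,[85,334,15],[0.008,-0.004,0]],[80,[85,334,15],[0.008,-0.004,0]],[80,[85,334,15],[0.008,-0.004,0]],[80,[85,334,15],[0.008,-0.004,0]],[80,[85,334,15],[0.008,-0.004,0]],[80,[85,334,15],[0.008,-0.004,0]],[80,[85,334,15],[0.008,-0.004,0]]]'

```text
clock: 10.2
tcp_pos: [0.5465, -0.2581, 0.1266]
orientation: [-3.141, -0.044, -0.001]
contact_force: [0.5, -0.6, -0.4]
grip_width: 0.0802
```

```bash
python3 - <<'E'
from h import *
o=r.get_obs(); print(o["clock"],o["tcp_pos"],o["contact_force"],o["grip_width"])
K,T=cam("wrist",o); p,D=r.grab_frame("wrist"); C=cloud(K,T,D)
m=(C[...,2]>.044)&(C[...,2]<.056)&(np.hypot(C[...,0]-.546,C[...,1]+.260)<.06)&(D>0)
print("wrist mould",cv2.minEnclosingCircle((C[m][:,:2]*1000).astype(np.float32)),m.sum())
p,D,C=rects(box=(350,620,-450,80))
go([546.3,-259.5,10],1.8,o)
E
```

```text
10.2 [ 0.54653798 -0.25806702  0.12657929] [ 0.48825155 -0.57231102 -0.42645097] 0.08016843327708043
wrist mould ((547.044677734375, -258.4757385253906), 24.747913360595703) 5113
[456.9 -50. ] [87.7 54.2] long axis deg 1.6 ztop 0.0523
[452.6  67.8] [47.3 46.8] long axis deg 88.6 ztop 0.0572
go [546.3, -259.5, 10] 1.8 -> [-0.3, 1.5, 116.6] [-0.001, -0.0, -0.003]
```

Request:
play_rows --deltas '[[80,[0,1,60],[0,0,0]],[80,[0,1,112],[0,0,0]],[80,[0,1,115],[0,0,0]],[40,[0,1,115],[0,0,0]],[40,[0,1,115],[0,0,0]],[40,[0,1,115],[0,0,0]],[40,[0,1,115],[0,0,0]],[40,[0,1,115],[0,0,0]]]' --squeeze 40

```text
clock: 11.3
tcp_pos: [0.5487, -0.2586, 0.0146]
orientation: [3.14, 0.046, 0.007]
contact_force: [-0.9, 1.2, 6.2]
grip_width: 0.0496
```

Request:
play_rows --deltas '[[40,[0,0,-60],[0,0,0]],[40,[0,0,-120],[0,0,0]],[40,[0,0,-130],[0,0,0]],[40,[0,0,-130],[0,0,0]]]'

```text
clock: 11.8
tcp_pos: [0.5487, -0.2588, 0.1464]
orientation: [3.139, 0.046, 0.012]
contact_force: [0.1, 0.5, -2.2]
grip_width: 0.0498
```

```bash
python3 - <<'E'
from h import *
o=r.get_obs(); print(o["clock"],o["tcp_pos"],o["contact_force"],o["grip_width"])
go([562,75,150],1.8,o)
E
```

```text
11.8 [ 0.54871038 -0.2588175   0.14638185] [ 0.1059711   0.4928068  -2.22715222] 0.0498115060690808
go [562, 75, 150] 1.8 -> [23.1, -333.3, -4.2] [0.002, -0.008, -0.002]
```

Request:
play_rows --deltas '[[40,[23,-335,-4],[0,0,0]],[40,[23,-335,-4],[0,0,0]],[40,[23,-335,-4],[0,0,0]],[40,[23,-335,-4],[0,0,0]],[40,[23,-335,-4],[0,0,0]],[40,[23,-335,-4],[0,0,0]],[40,[23,-335,-4],[0,0,0]],[40,[23,-335,-4],[0,0,0]]]'

```text
clock: 12.8
tcp_pos: [0.5611, 0.0748, 0.1486]
orientation: [3.138, 0.044, 0.008]
contact_force: [-0.2, -0.7, -0.8]
grip_width: 0.0496
```

```bash
python3 - <<'E'
from h import *
o=r.get_obs(); print(o["clock"],o["tcp_pos"],o["contact_force"],o["grip_width"])
go([562,75,20],1.8,o)
p,D,C=rects(box=(350,620,-450,-200))
E
```

```text
12.8 [0.56106364 0.07484794 0.14856235] [-0.20166787 -0.69912905 -0.84262467] 0.04964494479978572
go [562, 75, 20] 1.8 -> [0.3, -0.6, 128.6] [0.004, -0.005, -0.004]
[ 555.8 -391.8] [55.7 88.7] long axis deg -14.0 ztop 0.0479
```

Request:
play_rows --deltas '[[40,[0,0,60],[0,0,0]],[40,[0,0,115],[0,0,0]],[40,[0,0,128],[0,0,0]],[40,[0,0,129],[0,0,0]],[70,[0,0,129],[0,0,0]],[70,[0,0,129],[0,0,0]],[70,[0,0,70],[0,0,0]],[70,[0,0,0],[0,0,0]]]'

```text
clock: 13.85
tcp_pos: [0.561, 0.0743, 0.1429]
orientation: [3.138, 0.042, 0.008]
contact_force: [1.0, -0.0, 0.7]
grip_width: 0.0703
```

```bash
python3 - <<'E'
from h import *
o=r.get_obs(); print(o["clock"],o["tcp_pos"],o["contact_force"],o["grip_width"])
go([556,-391,120],-14,o)
E
```

```text
13.85 [0.56100578 0.07431443 0.14288633] [ 0.99582411 -0.048721    0.73766627] 0.0703145534075692
go [556, -391, 120] -14 -> [-17.6, 464.9, 24.5] [0.003, -0.005, 0.271]
```

Request:
play_rows --deltas '[[80,[-18,465,22],[0.003,-0.005,0.27]],[80,[-18,465,22],[0.003,-0.005,0.27]],[80,[-18,465,22],[0.003,-0.005,0.27]],[80,[-18,465,22],[0.003,-0.005,0.27]],[80,[-18,465,22],[0.003,-0.005,0.27]],[80,[-18,465,22],[0.003,-0.005,0.27]],[80,[-18,465,22],[0.003,-0.005,0.27]],[80,[-18,465,22],[0.003,-0.005,0.27]]]'

```text
clock: 14.85
tcp_pos: [0.554, -0.3964, 0.1233]
orientation: [3.115, -0.389, 0.002]
contact_force: [-0.5, -0.6, -0.1]
grip_width: 0.0803
```

```bash
python3 - <<'E'
from h import *
o=r.get_obs(); print(o["clock"],o["tcp_pos"],o["contact_force"],o["grip_width"])
K,T=cam("wrist",o); p,D=r.grab_frame("wrist"); C=cloud(K,T,D)
m=(C[...,2]>.035)&(C[...,2]<.055)&(abs(C[...,0]-.556)<.08)&(abs(C[...,1]+.391)<.08)&(D>0)
b=cv2.minAreaRect((C[m][:,:2]*1000).astype(np.float32)); print("wrist tin",b,m.sum())
rects(box=(350,620,-450,100))
go([556,-391,8],-14,o)
E
```

```text
14.85 [ 0.55404479 -0.39644837  0.123272  ] [-0.52956326 -0.62421612 -0.06393487] 0.08028679662392205
wrist tin ((556.037841796875, -389.15203857421875), (54.17155838012695, 88.89192199707031), 76.2022933959961) 3334
[560.   69.6] [48.2 47.9] long axis deg 10.2 ztop 0.0575
[457.  -50.1] [87.9 54.1] long axis deg 1.7 ztop 0.0526
[452.5  67.8] [47.5 46.8] long axis deg 87.8 ztop 0.0574
go [556, -391, 8] -14 -> [0.4, -6.0, 115.3] [0.002, -0.002, -0.004]
```

Request:
play_rows --deltas '[[80,[0,-6,60],[0,0,0]],[80,[0,-6,112],[0,0,0]],[80,[0,-6,114],[0,0,0]],[40,[0,-6,114],[0,0,0]],[40,[0,-6,114],[0,0,0]],[40,[0,-6,114],[0,0,0]],[40,[0,-6,114],[0,0,0]],[40,[0,-6,114],[0,0,0]]]' --squeeze 40

```text
clock: 15.95
tcp_pos: [0.5574, -0.3921, 0.0122]
orientation: [3.112, -0.39, 0.009]
contact_force: [0.5, 0.8, 8.3]
grip_width: 0.0534
```

Request:
play_rows --deltas '[[40,[0,0,-60],[0,0,0]],[40,[0,0,-120],[0,0,0]],[40,[0,0,-135],[0,0,0]],[40,[0,0,-135],[0,0,0]]]'

```text
clock: 16.45
tcp_pos: [0.5573, -0.3917, 0.149]
orientation: [3.111, -0.39, 0.013]
contact_force: [0.5, 0.3, -1.3]
grip_width: 0.0532
```

```bash
python3 - <<'E'
from h import *
o=r.get_obs(); print(o["clock"],o["tcp_pos"],o["contact_force"],o["grip_width"])
go([566.8,-45,150],1.8,o)
E
```

```text
16.45 [ 0.55729479 -0.39173461  0.14904271] [ 0.51203001  0.29722443 -1.34072902] 0.05316545561110506
go [566.8, -45, 150] 1.8 -> [-76.4, -338.3, -3.4] [0.006, -0.008, -0.281]
```

Request:
play_rows --deltas '[[40,[-76,-339,-3],[0,0,-0.28]],[40,[-76,-339,-3],[0,0,-0.28]],[40,[-76,-339,-3],[0,0,-0.28]],[40,[-76,-339,-3],[0,0,-0.28]],[40,[-76,-339,-3],[0,0,-0.28]],[40,[-76,-339,-3],[0,0,-0.28]],[40,[-76,-339,-3],[0,0,-0.28]],[40,[-76,-339,-3],[0,0,-0.28]]]'

```text
clock: 17.45
tcp_pos: [0.5663, -0.0453, 0.1481]
orientation: [3.133, 0.047, 0.007]
contact_force: [-0.5, -0.8, -0.5]
grip_width: 0.0536
```

```bash
python3 - <<'E'
from h import *
o=r.get_obs(); print(o["clock"],o["tcp_pos"],o["contact_force"],o["grip_width"])
go([566.8,-45,18],1.8,o)
E
```

```text
17.45 [ 0.56628129 -0.0453425   0.14807047] [-0.50836818 -0.82964171 -0.49032527] 0.05358973374069119
go [566.8, -45, 18] 1.8 -> [-0.1, -1.3, 130.1] [0.008, -0.004, -0.002]
```

Request:
play_rows --deltas '[[40,[0,-1,60],[0,0,0]],[40,[0,-1,115],[0,0,0]],[40,[0,-1,129],[0,0,0]],[40,[0,-1,130],[0,0,0]],[70,[0,-1,130],[0,0,0]],[70,[0,-1,130],[0,0,0]],[70,[0,-1,70],[0,0,0]],[70,[0,-1,0],[0,0,0]]]'

```text
clock: 18.45
tcp_pos: [0.5656, -0.0461, 0.1419]
orientation: [3.133, 0.044, 0.005]
contact_force: [1.1, 1.0, 0.7]
grip_width: 0.0701
```

Request:
play_rows --deltas '[[0,[0,0,-40],[0,0,0]],[0,[0,0,-40],[0,0,0]],[0,[0,0,-40],[0,0,0]]]'

```text
clock: 18.82
tcp_pos: [0.5649, -0.047, 0.1818]
orientation: [3.132, 0.041, 0.004]
contact_force: [0.1, 0.0, 0.1]
grip_width: 0.0153
```

```bash
python3 - <<'E'
from h import *
o=r.get_obs(); print(o["clock"],o["tcp_pos"],o["contact_force"],o["grip_width"])
p,D,C=rects(box=(350,720,-450,180)); cv2.imwrite("pics/t5.png",p[...,::-1])
q=C[(C[...,2]>.118)&(C[...,2]<.145)&(abs(C[...,0]-.672)<.04)&(abs(C[...,1]-.018)<.04)]*1000
print(len(q),cv2.minEnclosingCircle(q[:,:2].astype(np.float32)),np.median(q[:,2]))
go([674,18,175],1.8,o);go([674,18,140],1.8,o)
E
```

```text
18.825 [ 0.56492337 -0.04697377  0.18183665] [0.09943145 0.02778556 0.13797677] 0.01532750528278214
[ 663.6 -190.7] [56.6 57.3] long axis deg -16.8 ztop 0.0934
0 ((0.0, 0.0), 0.0) nan
go [674, 18, 175] 1.8 -> [110.7, -62.1, 6.5] [0.01, -0.002, -0.005]
go [674, 18, 140] 1.8 -> [110.6, -62.5, 41.5] [0.01, -0.002, -0.005]
  return _methods._mean(a, axis=axis, dtype=dtype,
  ret = ret.dtype.type(ret / rcount)
```

View pics/t5.png

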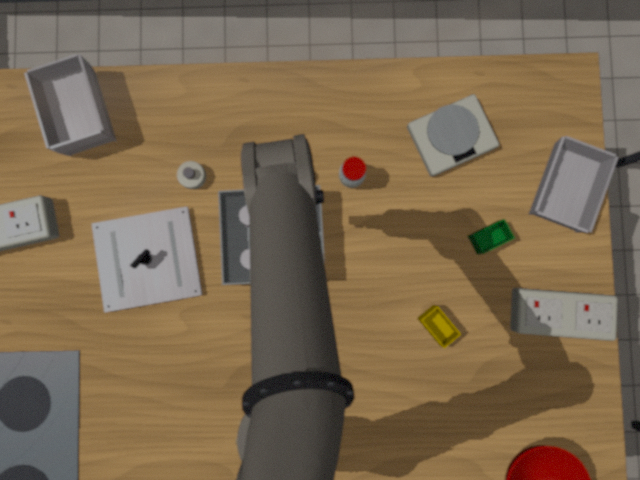

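The top view shows the arm hiding the canister and half of the tub. The scene camera's depth can check the tub's contents and the cap before I press.

```bash
python3 - <<'E'
from h import *
p,D=r.grab_frame("scene"); K,T=cam("scene"); C=cloud(K,T,D); cv2.imwrite("pics/s2.png",p[120:360,220:540][:,:,::-1].repeat(2,0).repeat(2,1))
c,s=np.cos(.0316),np.sin(.0316); q=(C[D>0]*1000-[509.9,13.5,70])
L=np.c_[q[:,0]*c+q[:,1]*s,-q[:,0]*s+q[:,1]*c,q[:,2]]
for sx in(1,-1):
  for sy in(1,-1):
    t=L[(L[:,0]*sx>5)&(L[:,0]*sx<106)&(L[:,1]*sy>5)&(L[:,1]*sy<115)&(L[:,2]>-26)&(L[:,2]<-5)]
    print(sx,sy,len(t), t.min(0).round() if len(t) else '',t.max(0).round() if len(t) else '')
q=C[(C[...,2]>.122)&(C[...,2]<.14)&(abs(C[...,0]-.672)<.04)&(abs(C[...,1]-.018)<.04)]*1000
print(len(q),cv2.minEnclosingCircle(q[:,:2].astype(np.float32)),np.percentile(q[:,2],[5,50,95]))
E
```

```text
1 1 312 [  6.   8. -25.] [ 78.  84. -11.]
1 -1 227 [  9. -88. -26.] [ 98. -30. -17.]
-1 1 192 [-79.  34. -26.] [-40.  85. -12.]
-1 -1 216 [-99. -86. -26.] [-10. -30. -17.]
283 ((675.1556396484375, 22.017353057861328), 21.926618576049805) [125.25148657 131.42966553 133.94023458]
```

View pics/s2.png

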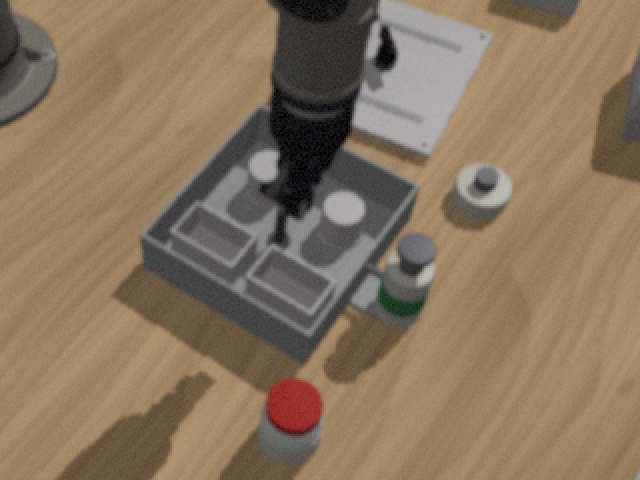

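All four items stand in the tub: tins at crop (215,236) and (290,284), darioles at (265,170) and (343,225). The cap is at (416,250). Next I press it.

Request:
play_rows --deltas '[[0,[111,-64,0],[0,0,0]],[0,[111,-64,0],[0,0,0]],[0,[111,-64,20],[0,0,0]],[0,[111,-64,35],[0,0,0]],[0,[111,-64,40],[0,0,0]]]'

```text
clock: 19.55
tcp_pos: [0.6715, 0.0185, 0.1377]
orientation: [3.131, 0.04, -0.007]
contact_force: [-0.2, -0.7, -0.3]
grip_width: -0.0003
```

```bash
python3 - <<'E'
from h import *
o=r.get_obs(); print(o["clock"],o["tcp_pos"],o["contact_force"],o["grip_width"])
go([674.5,19,120],1.8,o)
E
```

```text
19.55 [0.67145956 0.01848861 0.13770923] [-0.22265471 -0.69371387 -0.3158978 ] -0.0003143083626636455
go [674.5, 19, 120] 1.8 -> [3.1, -0.6, 17.7] [0.01, 0.004, -0.006]
```

Request:
play_rows --deltas '[[0,[3,0,8],[0,0,0]],[0,[3,0,14],[0,0,0]],[0,[3,0,17],[0,0,0]],[0,[3,0,19],[0,0,0]],[0,[3,0,20],[0,0,0]],[0,[3,0,20],[0,0,0]],[0,[3,0,20],[0,0,0]]]'

```text
clock: 20.42
tcp_pos: [0.6743, 0.0176, 0.1201]
orientation: [3.13, 0.039, -0.006]
contact_force: [-6.2, -1.1, 15.1]
grip_width: -0.0004
```

The cap is fully down: the tip is at 120 mm and the force is 15 N. Now I lift off and go above the lid.

Request:
play_rows --deltas '[[0,[0,0,-30],[0,0,0]],[0,[0,0,-80],[0,0,0]],[0,[0,0,-110],[0,0,0]],[0,[0,0,-110],[0,0,0]]]'

```text
clock: 20.92
tcp_pos: [0.6765, 0.019, 0.2335]
orientation: [3.131, 0.039, 0.004]
contact_force: [0.2, -0.4, 0.3]
grip_width: -0.0001
```

```bash
python3 - <<'E'
from h import *
o=r.get_obs(); print(o["clock"],o["tcp_pos"],o["contact_force"],np.round(o["joints"],2))
K,T=cam("scene"); p,D=r.grab_frame("scene"); C=cloud(K,T,D)
q=C[(C[...,2]>.10)&(C[...,2]<.15)&(abs(C[...,0]-.674)<.03)&(abs(C[...,1]-.019)<.03)]*1000
print("cap z",np.percentile(q[:,2],[50,80,95]))
go([420,339,200],0,o)
E
```

```text
20.925 [0.67654062 0.01902159 0.23345106] [ 0.1794534  -0.44174776  0.25684084] [ 0.02  0.49 -0.21  1.54  0.12  1.13 -1.76]
cap z [131.02286283 132.66897269 134.21931433]
go [420, 339, 200] 0 -> [-248.7, -326.6, 29.2] [0.011, -0.003, 0.025]
```

Request:
play_rows --deltas '[[85,[-225,-326,0],[0.01,0,0]],[85,[-225,-326,0],[0.01,0,0]],[85,[-225,-326,0],[0.01,0,0]],[85,[-225,-326,0],[0.01,0,0]],[85,[-225,-326,0],[0.01,0,0]],[85,[-225,-326,0],[0.01,0,0]],[85,[-225,-326,0],[0.01,0,0]],[85,[-225,-326,0],[0.01,0,0]]]'

```text
clock: 21.98
tcp_pos: [0.4404, 0.3401, 0.2265]
orientation: [3.139, 0.045, -0.005]
contact_force: [1.2, -0.6, -0.2]
grip_width: 0.0851
```

```bash
python3 - <<'E'
from h import *
o=r.get_obs(); print(o["clock"],o["tcp_pos"],o["contact_force"],np.round(o["joints"],2))
K,T=cam("wrist",o); p,D=r.grab_frame("wrist"); C=cloud(K,T,D)*1000; cv2.imwrite("pics/w3.png",p[...,::-1])
b=cv2.minAreaRect(C[(C[...,2]>54)&(C[...,2]<75)&(np.hypot(C[...,0]-460,C[...,1]-340)<60)][:,:2].astype(np.float32)); print("bar wrist",b)
K,T=cam("top"); p,D=r.grab_frame("top"); C=cloud(K,T,D)*1000; hsv=cv2.cvtColor(p,cv2.COLOR_RGB2HSV)
m=(hsv[...,1]<40)&(p.max(-1)>120)&(abs(C[...,0]-460)<190)&(C[...,1]>180)&(C[...,1]<500)&(C[...,2]<40)
m=cv2.morphologyEx(m.astype(np.uint8),cv2.MORPH_OPEN,np.ones((5,5)))
cs=max(cv2.findContours(m,cv2.RETR_EXTERNAL,cv2.CHAIN_APPROX_NONE)[0],key=cv2.contourArea).reshape(-1,2)
print("lid top now",cv2.minAreaRect((ray(K,T,cs,.016)[:,:2]*1000).astype(np.float32)))
p=np.load("top.npz")["p"]; hsv=cv2.cvtColor(p,cv2.COLOR_RGB2HSV)
m=(hsv[...,1]<40)&(p.max(-1)>120)&(abs(C[...,0]-460)<190)&(C[...,1]>180)&(C[...,1]<500)&(C[...,2]<40)
m=cv2.morphologyEx(m.astype(np.uint8),cv2.MORPH_OPEN,np.ones((5,5)))
cs=max(cv2.findContours(m,cv2.RETR_EXTERNAL,cv2.CHAIN_APPROX_NONE)[0],key=cv2.contourArea).reshape(-1,2)
print("lid first picture",cv2.minAreaRect((ray(K,T,cs,.016)[:,:2]*1000).astype(np.float32)))
E
```

```text
21.975 [0.44043397 0.34010507 0.22649009] [ 1.22001883 -0.61948362 -0.19411399] [-0.46  0.32 -0.38  1.82  0.13  1.03 -2.43]
bar wrist ((458.72021484375, 343.29083251953125), (12.136635780334473, 55.725250244140625), 45.82259750366211)
lid top now ((459.3955078125, 341.84356689453125), (230.42662048339844, 250.4611358642578), 8.708312034606934)
lid first picture ((459.5173034667969, 341.7662353515625), (230.148681640625, 250.28082275390625), 8.578627586364746)
```

View pics/w3.png

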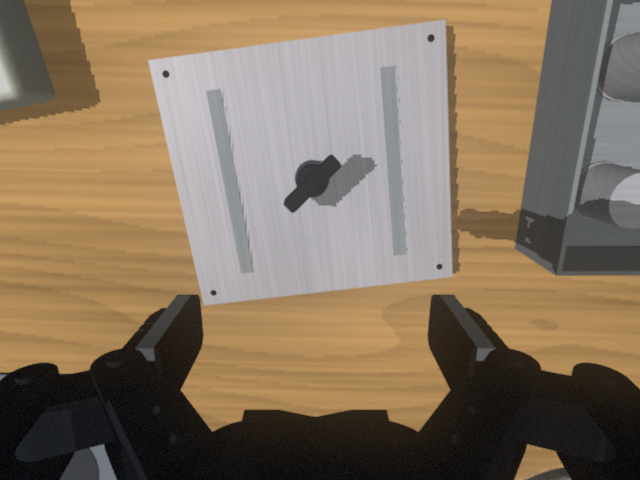

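The lid lies with its 230 mm axis at 8.6° and its nut at (313,180) in the wrist picture. The bar runs at 136°. I turn the tool counter-clockwise onto the bar so that there is clockwise range left for spinning.

Request:
play_rows --deltas '[[85,[5,0,20],[0,0,-0.18]],[85,[10,0,40],[0,0,-0.36]],[85,[15,0,60],[0,0,-0.54]],[85,[19,0,80],[0,0,-0.72]],[85,[19,0,95],[0,0,-0.9]],[85,[19,0,95],[0,0,-1.08]],[85,[19,0,95],[0,0,-1.26]],[85,[19,0,95],[0,0,-1.44]]]'

```text
clock: 23.08
tcp_pos: [0.4632, 0.3351, 0.1309]
orientation: [2.334, 2.1, -0.007]
contact_force: [0.9, -0.1, 0.5]
grip_width: 0.0851
```

Request:
play_rows --deltas '[[85,[0,0,0],[0,0,-0.18]],[85,[0,0,0],[0,0,-0.36]],[85,[0,0,0],[0,0,-0.54]],[85,[0,0,0],[0,0,-0.72]],[85,[0,0,0],[0,0,-0.9]],[85,[0,0,0],[0,0,-0.92]],[85,[0,0,0],[0,0,-0.92]]]'

```text
clock: 23.95
tcp_pos: [0.464, 0.3339, 0.1305]
orientation: [-1.167, -2.916, 0.009]
contact_force: [-0.0, 1.1, 0.8]
grip_width: 0.0851
```

```bash
python3 - <<'E'
from h import *
o=r.get_obs(); print(o["clock"],o["tcp_pos"],o["contact_force"],np.round(o["joints"],2))
K,T=cam("wrist",o); p,D=r.grab_frame("wrist"); C=cloud(K,T,D)*1000
b=cv2.minAreaRect(C[(C[...,2]>54)&(C[...,2]<75)&(np.hypot(C[...,0]-460,C[...,1]-340)<60)][:,:2].astype(np.float32)); print("bar wrist",b)
go([459.2,342.3,34],135.8,o)
E
```

```text
23.95 [0.46397284 0.33385964 0.13053026] [-0.02281748  1.08527263  0.76310458] [-0.1   0.57 -0.85  1.85  0.52  0.96 -0.37]
bar wrist ((459.17413330078125, 344.2165222167969), (11.83128547668457, 55.3138313293457), 46.35800552368164)
go [459.2, 342.3, 34] 135.8 -> [9.4, 3.3, 96.5] [-0.005, 0.002, 0.01]
```

Request:
play_rows --deltas '[[60,[10,3,50],[0,0,0.01]],[60,[10,3,90],[0,0,0.01]],[60,[10,3,96],[0,0,0.01]],[60,[10,3,96],[0,0,0.01]],[0,[10,3,96],[0,0,0.01]],[0,[10,3,96],[0,0,0.01]],[0,[10,3,96],[0,0,0.01]],[0,[10,3,96],[0,0,0.01]]]' --squeeze 80

```text
clock: 25.0
tcp_pos: [0.4589, 0.3431, 0.0357]
orientation: [1.18, 2.911, -0.007]
contact_force: [-0.9, -2.0, 6.2]
grip_width: 0.0104
```

```bash
python3 - <<'E'
from h import *
o=r.get_obs(); print(o["clock"],o["tcp_pos"],o["contact_force"],o["moment"],o["grip_width"],np.round(o["joints"],2))
go([459.2,342.3,34],135.8,o)
E
```

```text
25.0 [0.45891034 0.34308264 0.03565503] [-0.94515852 -2.01648656  6.21197773] [-0.268906    0.12721477 -0.01786673] 0.010404689174269748 [-0.19  0.69 -0.75  1.9   0.65  0.81 -0.5 ]
go [459.2, 342.3, 34] 135.8 -> [-0.7, -0.4, 1.7] [-0.004, 0.003, 0.001]
```

Request:
play_rows --deltas '[[0,[0,0,-5],[0,0,0]],[0,[0,0,-20],[0,0,0]],[0,[0,0,-45],[0,0,0]],[0,[0,0,-75],[0,0,0]],[0,[0,0,-105],[0,0,0]],[0,[0,0,-135],[0,0,0]],[0,[0,0,-155],[0,0,0]],[0,[0,0,-155],[0,0,0]]]'

```text
clock: 26.0
tcp_pos: [0.4596, 0.3444, 0.1922]
orientation: [1.18, 2.909, -0.003]
contact_force: [-0.5, 0.3, -3.3]
grip_width: 0.0101
```

```bash
cat >> h.py <<'E'
def lidpose(o):
    K,T=cam("wrist",o); p,D=r.grab_frame("wrist"); C=cloud(K,T,D)*1000; return p,D,C
E
python3 - <<'E'
from h import *
o=r.get_obs(); print(o["clock"],o["tcp_pos"],o["contact_force"],o["moment"],o["grip_width"],np.round(o["joints"],2))
p,D,C=lidpose(o); cv2.imwrite("pics/w4.png",p[...,::-1])
z=o["tcp_pos"][2]*1000-33+16
m=(abs(C[...,2]-z)<25)&(D>0)&(p.min(-1)>120)
q=C[m]; A=np.c_[q[:,:2],np.ones(len(q))]; s=np.linalg.lstsq(A,q[:,2],rcond=None)[0]; print("lid plane slope",s[:2],"z@tcp",np.r_[o["tcp_pos"][:2]*1000,1]@s,len(q))
print(cv2.minAreaRect(q[:,:2].astype(np.float32)))
go([509.9,13.5,190],135.8-6.8,o)
E
```

```text
26.0 [0.45955473 0.34442488 0.19217871] [-0.53708402  0.3466878  -3.31220455] [-0.02594528 -0.01823313  0.01144429] 0.010138925327768925 [-0.08  0.5  -0.89  1.8   0.45  1.06 -0.34]
lid plane slope [0.00082989 0.00202004] z@tcp 172.32276702535938 170689
((444.6093444824219, 362.52899169921875), (291.07135009765625, 195.18930053710938), 37.39167785644531)
go [509.9, 13.5, 190] 129.0 -> [-266.6, -202.4, 3.2] [-0.001, 0.003, 0.12]
```

View pics/w4.png

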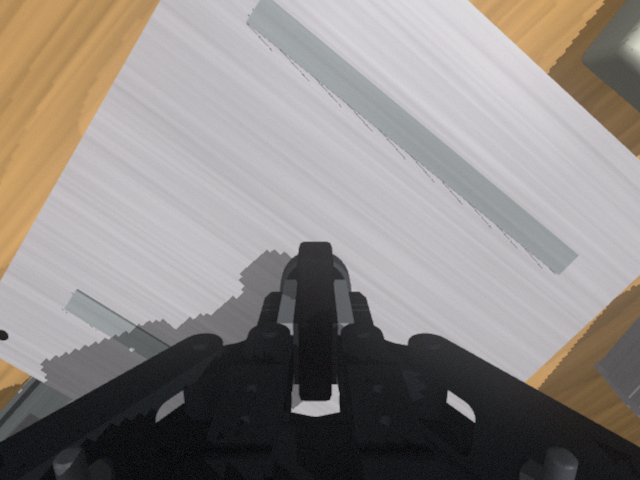

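The lid hangs level (slope 0.002) from the bar, pinched at (315,320) in the wrist view. I carry it over the tub.

Request:
play_rows --deltas '[[0,[-20,-15,2],[0,0,0.02]],[0,[-57,-43,2],[0,0,0.04]],[0,[-100,-76,2],[0,0,0.06]],[0,[-144,-109,2],[0,0,0.08]],[0,[-188,-142,2],[0,0,0.1]],[0,[-228,-173,2],[0,0,0.12]],[0,[-256,-194,2],[0,0,0.12]],[0,[-267,-203,2],[0,0,0.12]]]' --squeeze 100

```text
clock: 27.05
tcp_pos: [0.5085, 0.0092, 0.1888]
orientation: [-1.358, -2.832, 0.009]
contact_force: [0.3, 0.6, -4.4]
grip_width: 0.0103
```

```bash
cat > lid.py <<'E'
from h import *
o=r.get_obs(); print(o["clock"],o["tcp_pos"],o["contact_force"],o["grip_width"],np.round(o["joints"],2))
h=(o["tcp_pos"][2]-.033+.016)*1000; print("expected lid top z",h)
a=np.radians(8.6-135.8); Rz=R.from_rotvec(o["orientation"]).as_matrix(); yaw=np.arctan2(Rz[1,0],Rz[0,0]); print("tool yaw",np.degrees(yaw),"lid yaw implied",np.degrees(yaw+a))
for n in("top","scene","wrist"):
    K,T=cam(n,o); p,D=r.grab_frame(n); C=cloud(K,T,D)*1000; cv2.imwrite(f"pics/lid_{n}.png",p[...,::-1])
    m=((abs(C[...,2]-h)<9)&(D>0)&(np.hypot(C[...,0]-510,C[...,1]-13)<190)).astype(np.uint8)
    cs=max(cv2.findContours(m,cv2.RETR_EXTERNAL,cv2.CHAIN_APPROX_NONE)[0],key=cv2.contourArea).reshape(-1,2)
    w=ray(K,T,cs,h/1000)[:,:2]*1000; print(n,"z",np.median(C[m>0][:,2]).round(1),m.sum(),cv2.minAreaRect(w.astype(np.float32)))
    # edges in lid frame implied about tcp
    y=yaw+a; c,s=np.cos(y),np.sin(y); L=(w-o["tcp_pos"][:2]*1000)@np.array([[c,-s],[s,c]])
    for ax,lim in((0,115),(1,125)):
        for sg in(1,-1):
            e=L[(abs(L[:,ax]*sg-lim)<10)&(abs(L[:,1-ax])<105)&((cs[:,0]>3)&(cs[:,0]<636)&(cs[:,1]>3)&(cs[:,1]<476))]
            if len(e)>25:
                f=np.polyfit(e[:,1-ax],e[:,ax],1); print("  edge","xy"[ax],sg*lim,"at",f[1].round(2),"slope deg",np.degrees(f[0]).round(2),len(e))
E
python3 lid.py
```

```text
27.05 [0.50846277 0.00921201 0.1887565 ] [ 0.29741642  0.60024219 -4.36965089] 0.010305711567177946 [ 0.56  0.37 -0.85  1.95  0.34  0.98  0.22]
expected lid top z 171.7564958807995
tool yaw 128.76845821696426 lid yaw implied 1.5684582169642485
top z 168.8 4513 ((509.4195556640625, -53.330291748046875), (229.14080810546875, 130.0322723388672), 1.5295976400375366)
  edge x 115 at 112.23 slope deg -0.39 52
  edge y -125 at -126.48 slope deg -0.13 96
scene z 168.5 8027 ((510.5084228515625, 5.4498138427734375), (230.73915100097656, 251.37351989746094), 1.5225452184677124)
  edge x 115 at 116.12 slope deg -0.11 68
  edge x -115 at -111.96 slope deg 0.68 48
  edge y 125 at 120.95 slope deg -0.07 35
  edge y -125 at -128.13 slope deg -0.06 84
wrist z 168.9 180901 ((484.9469909667969, 28.345687866210938), (296.41778564453125, 172.36903381347656), 41.72301483154297)
  edge x 115 at 110.16 slope deg 1.08 122
  edge x -115 at -113.83 slope deg -0.08 273
  edge y 125 at 123.63 slope deg -0.04 166
  edge y -125 at -117.05 slope deg 3.37 83
```

View pics/lid_top.png

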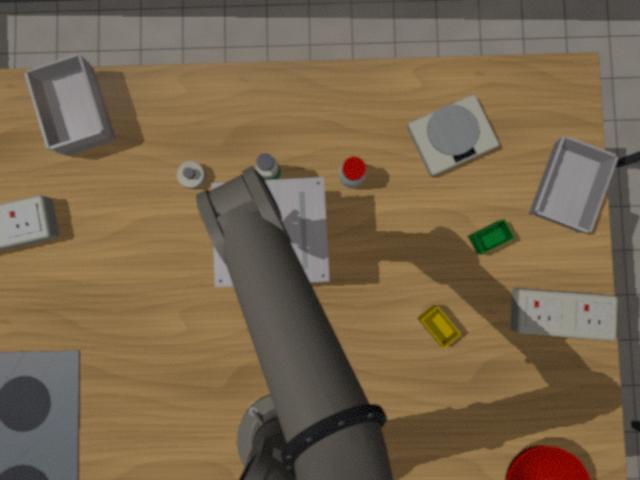

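```bash
python3 - <<'E'
from h import *
for n in("top","scene"):
    d=np.load(n+".npz"); K,T=cam(n); C=cloud(K,T,d["d"])*1000; D=d["d"]
    m=((abs(C[...,2]-70)<5)&(D>0)&(abs(C[...,0]-510)<140)&(abs(C[...,1]-14)<150)).astype(np.uint8)
    m=cv2.morphologyEx(m,cv2.MORPH_CLOSE,np.ones((3,3)))
    cs=max(cv2.findContours(m,cv2.RETR_EXTERNAL,cv2.CHAIN_APPROX_NONE)[0],key=lambda c:cv2.minAreaRect(c)[1][0]).reshape(-1,2)
    w=ray(K,T,cs,.07)[:,:2]*1000; print(n,cv2.minAreaRect(w.astype(np.float32)))
    # line fits of outer edges
    c,s=np.cos(.0316),np.sin(.0316); L=(w-[509.9,13.8])@np.array([[c,-s],[s,c]])
    for ax,lim in((0,115),(1,125)):
        for sg in(1,-1):
            e=L[(abs(L[:,ax]*sg-lim)<4)&(abs(L[:,1-ax])<95)]
            if len(e)>20: f=np.polyfit(e[:,1-ax],e[:,ax],1); print("  edge","xy"[ax],sg*lim,"at",f[1].round(2),"slope",np.degrees(f[0]).round(2),len(e))
    q=C[(C[...,2]>83)&(C[...,2]<92)&(np.hypot(C[...,0]-510,C[...,1]-14)<15)]; print("  stud",q.mean(0).round(1),len(q))
o=r.get_obs(); go([508.4,15.8,150],129.0,o); go([508.4,15.8,100],129.0,o)
E
```

```text
top ((509.5544738769531, 13.544418334960938), (229.94796752929688, 249.9593048095703), 1.7875767946243286)
  edge x 115 at 113.43 slope -0.02 77
  edge x -115 at -114.11 slope 0.03 78
  edge y 125 at 123.56 slope 0.04 78
  edge y -125 at -123.99 slope -0.03 78
  stud [509.7  13.6  86. ] 21
scene ((510.4488220214844, 15.734977722167969), (231.54861450195312, 254.26806640625), 1.8662744760513306)
  edge x 115 at 114.93 slope 0.02 59
  edge x -115 at -114.21 slope -0.05 51
  edge y 125 at 127.7 slope 0.02 65
  edge y -125 at -122.64 slope 0.08 74
  stud [510.4  16.2  86. ] 19
go [508.4, 15.8, 150] 129.0 -> [2.8, 2.0, 39.6] [-0.004, 0.002, -0.001]
go [508.4, 15.8, 100] 129.0 -> [2.9, 2.2, 89.6] [-0.004, 0.002, -0.001]
```

Request:
play_rows --deltas '[[0,[3,2,15],[0,0,0]],[0,[3,2,35],[0,0,0]],[0,[3,2,55],[0,0,0]],[0,[3,2,68],[0,0,0]],[0,[3,2,70],[0,0,0]],[0,[3,2,70],[0,0,0]]]'

```text
clock: 27.95
tcp_pos: [0.5085, 0.016, 0.1197]
orientation: [1.353, 2.835, -0.006]
contact_force: [-0.5, -0.2, -2.6]
grip_width: 0.01
```

```bash
sed -i 's/-.033+.016/-.020/' lid.py; python3 lid.py; python3 - <<'E'
import cv2
p=cv2.imread("pics/lid_scene.png")[150:320,260:460]; cv2.imwrite("pics/ls2.png",cv2.resize(p,None,fx=3.5,fy=3.5,interpolation=cv2.INTER_CUBIC))
E
```

```text
27.95 [0.50853479 0.01598828 0.11971898] [-0.46113601 -0.159099   -2.63817838] 0.009977885973699873 [ 0.49  0.47 -0.8   2.01  0.45  0.85  0.12]
expected lid top z 99.71898160228078
tool yaw 128.96592249728366 lid yaw implied 1.7659224972836418
top z 99.6 4113 ((509.94390869140625, -44.62586975097656), (229.93328857421875, 134.2502899169922), 1.7806291580200195)
  edge x 115 at 112.86 slope deg -0.46 50
  edge y -125 at -126.55 slope deg 0.03 89
scene z 99.6 7497 ((509.18023681640625, 15.524589538574219), (231.33326721191406, 252.56573486328125), 1.8049904108047485)
  edge x 115 at 115.36 slope deg -0.1 66
  edge x -115 at -113.32 slope deg 0.78 68
  edge y 125 at 122.79 slope deg 1.62 35
  edge y -125 at -125.64 slope deg -0.06 79
wrist z 99.9 181063 ((485.7403564453125, 34.618438720703125), (301.873779296875, 175.47398376464844), 41.81147384643555)
  edge x 115 at 112.06 slope deg 2.23 127
  edge x -115 at -115.04 slope deg -0.1 272
  edge y 125 at 124.96 slope deg 0.01 167
  edge y -125 at -116.72 slope deg 5.64 88
```

View pics/ls2.png

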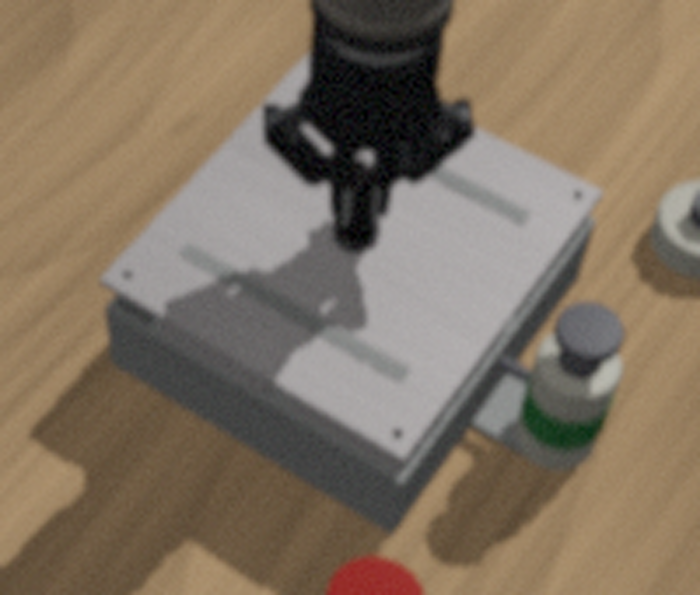

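The lid hangs about 20 mm above the rim, parallel to it. The scene and top edges put it within about 1 mm of centre, so I lower it.

Request:
play_rows --deltas '[[0,[0,0.5,6],[0,0,0]],[0,[0,0.5,11],[0,0,0]],[0,[0,0.5,15],[0,0,0]],[0,[0,0.5,18],[0,0,0]],[0,[0,0.5,18],[0,0,0]]]'

```text
clock: 28.72
tcp_pos: [0.509, 0.0161, 0.1019]
orientation: [1.353, 2.834, -0.006]
contact_force: [0.8, 0.9, -3.3]
grip_width: 0.0101
```

Request:
play_rows --deltas '[[0,[0,0,2],[0,0,0]],[0,[0,0,4],[0,0,0]],[0,[0,0,6],[0,0,0]],[0,[0,0,6],[0,0,0]]]'

```text
clock: 29.22
tcp_pos: [0.5091, 0.0161, 0.0961]
orientation: [1.353, 2.834, -0.006]
contact_force: [-1.6, -0.6, -0.3]
grip_width: 0.0102
```

```bash
python3 lid.py
```

```text
29.225 [0.50906351 0.01611444 0.09614827] [-1.58356397 -0.58011399 -0.25839871] 0.01017304342759182 [ 0.46  0.5  -0.77  2.02  0.49  0.81  0.08]
expected lid top z 76.1482664993303
tool yaw 128.95739161791775 lid yaw implied 1.7573916179177378
top z 76.1 3791 ((510.80181884765625, -43.16361999511719), (228.99600219726562, 136.99000549316406), 1.7827411890029907)
  edge x 115 at 112.5 slope deg -0.52 50
  edge y -125 at -126.42 slope deg -0.18 87
scene z 75.9 7250 ((510.607177734375, 14.450706481933594), (233.32711791992188, 255.8040771484375), 1.8031823635101318)
  edge x 115 at 116.61 slope deg -0.05 68
  edge x -115 at -113.57 slope deg 0.65 64
  edge y 125 at 123.23 slope deg 1.32 36
  edge y -125 at -126.7 slope deg -0.02 86
wrist z 76.4 181234 ((486.34027099609375, 34.74945068359375), (301.98480224609375, 175.47914123535156), 41.79899978637695)
  edge x 115 at 112.15 slope deg 2.28 127
  edge x -115 at -115.06 slope deg -0.11 273
  edge y 125 at 124.99 slope deg 0.03 165
  edge y -125 at -116.79 slope deg 5.61 88
```

Lid seated: its top is at 76 mm and level, and its weight is off the tool. I release so it can settle, then regrip centred on the stud axis.

Request:
play_rows --deltas '[[70,[0,0,0],[0,0,0]],[70,[0,0,0],[0,0,0]],[70,[0,0,0],[0,0,0]],[70,[-2.5,-0.5,3],[0,0,0]],[70,[-2.5,-0.5,3],[0,0,0]],[70,[-2.5,-0.5,3],[0,0,0]]]'

```text
clock: 30.12
tcp_pos: [0.5102, 0.0138, 0.093]
orientation: [1.353, 2.834, -0.006]
contact_force: [0.9, 0.8, -0.8]
grip_width: 0.0701
```

```bash
python3 lid.py; python3 - <<'E'
from h import *
o=r.get_obs(); K,T=cam("wrist",o); p,D=r.grab_frame("wrist"); C=cloud(K,T,D)*1000; cv2.imwrite("pics/w6.png",p[...,::-1])
q=C[(C[...,2]>112)&(C[...,2]<128)&(np.hypot(C[...,0]-510,C[...,1]-14)<36)&(p.max(-1)<90)]
print(len(q),cv2.minAreaRect(q[:,:2].astype(np.float32))); go([509.7,13.6,93],128.96,o)
E
```

```text
30.125 [0.51019942 0.01379542 0.09304109] [ 0.85457211  0.80959444 -0.8414391 ] 0.07012514946147966 [ 0.46  0.51 -0.77  2.02  0.49  0.8   0.08]
expected lid top z 73.04109044008645
tool yaw 128.95009282061253 lid yaw implied 1.7500928206124966
top z 76.1 3743 ((511.2137145996094, -45.39527893066406), (229.76988220214844, 132.5363311767578), 1.755843997001648)
  edge x 115 at 112.05 slope deg -0.56 49
  edge y -125 at -124.11 slope deg -0.21 88
scene z 75.8 7197 ((509.50244140625, 15.634414672851562), (234.76295471191406, 257.50537109375), 2.0123398303985596)
  edge x 115 at 115.46 slope deg -0.15 64
  edge x -115 at -115.69 slope deg 1.02 47
  edge y 125 at 125.2 slope deg 3.54 34
  edge y -125 at -124.25 slope deg 0.11 88
wrist z 76.3 189868 ((496.82586669921875, 24.84588623046875), (300.87567138671875, 194.01788330078125), 38.90164566040039)
  edge x 115 at 104.27 slope deg 10.09 120
  edge x -115 at -117.53 slope deg -0.13 260
  edge y 125 at 128.57 slope deg 0.03 149
  edge y -125 at -93.47 slope deg 20.76 43
6678 ((509.57647705078125, 13.98166275024414), (67.98865509033203, 54.30169677734375), 72.6593246459961)
go [509.7, 13.6, 93] 128.96 -> [0.1, -0.6, 0.2] [-0.003, 0.003, 0.0]
```

View pics/w6.png

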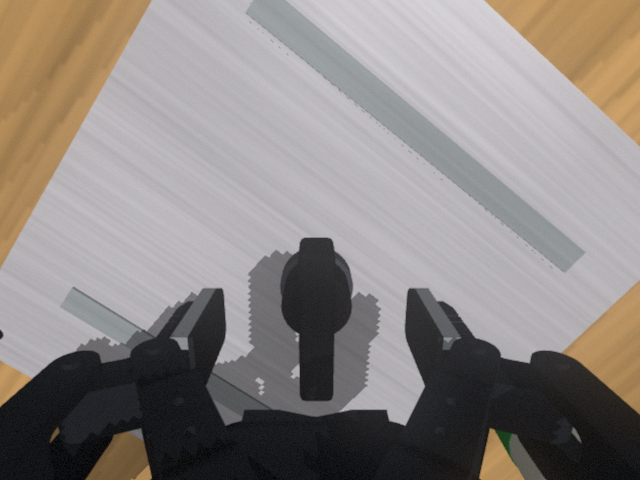

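The wrist view shows the bar midway between the open pads at (316,320). I close on it and start spinning clockwise.

Request:
play_rows --deltas '[[0,[0,0,0],[0,0,0]],[0,[0,0,0],[0,0,0]],[0,[0,0,0],[0,0,0]],[0,[0,0,0],[0,0,0]],[0,[0,0,0],[0,0,0]]]' --squeeze 60

```text
clock: 30.95
tcp_pos: [0.5103, 0.0139, 0.0933]
orientation: [1.353, 2.834, -0.006]
contact_force: [-0.7, 0.1, 2.6]
grip_width: 0.0111
```

Request:
play_rows --deltas '[[0,[0,0,0.1],[0,0,0.15]],[0,[0,0,0.2],[0,0,0.3]],[0,[0,0,0.3],[0,0,0.45]],[0,[0,0,0.4],[0,0,0.6]],[0,[0,0,0.5],[0,0,0.75]],[0,[0,0,0.6],[0,0,0.9]],[0,[0,0,0.7],[0,0,1.05]],[0,[0,0,0.8],[0,0,1.2]]]'

```text
clock: 31.95
tcp_pos: [0.5081, 0.0138, 0.0924]
orientation: [2.72, 1.568, -0.011]
contact_force: [-6.6, 0.7, 9.4]
grip_width: 0.0112
```

```bash
cat > st.py <<'E'
from h import *
o=r.get_obs(); Rz=R.from_rotvec(o["orientation"]).as_matrix()
print(o["clock"],"tcp",(o["tcp_pos"]*1000).round(1),"yaw",np.degrees(np.arctan2(Rz[1,0],Rz[0,0])).round(2),"tilt",np.round(Rz[:2,2],4),"F",np.round(o["contact_force"],1),"M",np.round(o["moment"],3),"w",round(o["grip_width"],4),"j",np.round(o["joints"],2))
E
python3 st.py
```

```text
31.95 tcp [508.1  13.8  92.4] yaw 59.93 tilt [-0.0048 -0.0051] F [-6.6  0.7  9.4] M [0.103 1.482 0.042] w 0.0112 j [ 0.24  0.44 -0.48  2.04  0.3   0.74 -0.96]
```

Request:
play_rows --deltas '[[0,[0.5,0.9,0],[0,0,0.15]],[0,[0.7,1.2,0],[0,0,0.3]],[0,[0.7,1.2,0],[0,0,0.45]],[0,[0.7,1.2,0.1],[0,0,0.6]],[0,[0.7,1.2,0.2],[0,0,0.75]],[0,[0.7,1.2,0.3],[0,0,0.9]],[0,[0.7,1.2,0.4],[0,0,1.05]],[0,[0.7,1.2,0.5],[0,0,1.2]]]'

```text
clock: 32.95
tcp_pos: [0.509, 0.0148, 0.0918]
orientation: [3.127, -0.247, -0.008]
contact_force: [-1.4, 1.8, 0.2]
grip_width: 0.011
```

```bash
python3 st.py
```

```text
32.95 tcp [509.   14.8  91.8] yaw -9.05 tilt [-0.0054 -0.0042] F [-1.4  1.8  0.2] M [0.612 0.213 0.062] w 0.011 j [ 0.01  0.41 -0.2   2.05  0.13  0.7  -2.  ]
```

Request:
play_rows --deltas '[[0,[0,0,0.1],[0,0,0.15]],[0,[0,0,0.2],[0,0,0.3]],[0,[0,0,0.3],[0,0,0.45]],[0,[0,0,0.4],[0,0,0.6]],[0,[0,0,0.4],[0,0,0.6]],[80,[0,0,0.4],[0,0,0.6]],[80,[0,0,0.4],[0,0,0.6]],[80,[0,0,0.4],[0,0,0.6]]]'

```text
clock: 33.95
tcp_pos: [0.5089, 0.0145, 0.0913]
orientation: [2.913, -1.159, -0.006]
contact_force: [0.2, -1.2, -0.5]
grip_width: 0.065
```

Request:
play_rows --deltas '[[80,[0,0,0],[0,0,-0.18]],[80,[0,0,0],[0,0,-0.36]],[80,[0,0,0],[0,0,-0.54]],[80,[0,0,0],[0,0,-0.72]],[80,[0,0,0],[0,0,-0.9]],[80,[0,0,0],[0,0,-1.08]],[80,[0,0,0],[0,0,-1.26]],[80,[0,0,0],[0,0,-1.44]]]'

```text
clock: 34.95
tcp_pos: [0.5089, 0.0143, 0.0914]
orientation: [2.955, 1.06, -0.011]
contact_force: [0.3, -0.3, 0.2]
grip_width: 0.0799
```

Request:
play_rows --deltas '[[80,[0,0,0],[0,0,-0.18]],[80,[0,0,0],[0,0,-0.36]],[80,[0,0,0],[0,0,-0.54]],[80,[0,0,0],[0,0,-0.72]],[80,[0,0,0],[0,0,-0.9]],[80,[0,0,0],[0,0,-1.08]],[80,[0,0,0],[0,0,-1.26]],[80,[0,0,0],[0,0,-1.44]]]'

```text
clock: 35.95
tcp_pos: [0.5088, 0.0139, 0.0913]
orientation: [-1.514, -2.749, 0.011]
contact_force: [0.2, -0.7, 0.8]
grip_width: 0.0802
```

```bash
python3 st.py; python3 - <<'E'
from h import *
go([509.7,13.9,91],136.6)
E
```

```text
35.95 tcp [508.8  13.9  91.3] yaw 122.31 tilt [-0.0058 -0.0047] F [ 0.2 -0.7  0.8] M [-0.016 -0.027 -0.015] w 0.0802 j [ 0.44  0.5  -0.74  2.02  0.48  0.8  -0.02]
go [509.7, 13.9, 91] 136.6 -> [-0.5, 0.8, 0.3] [-0.008, -0.0, -0.249]
```

Request:
play_rows --deltas '[[80,[-0.5,0.8,0],[-0.008,0,-0.18]],[80,[-0.5,0.8,0],[-0.008,0,-0.25]],[80,[-0.5,0.8,0],[-0.008,0,-0.25]],[0,[-0.5,0.8,0],[-0.008,0,-0.25]],[0,[-0.5,0.8,0],[-0.008,0,-0.25]],[0,[-0.5,0.8,0],[-0.008,0,-0.25]],[0,[-0.5,0.8,0],[-0.008,0,-0.25]],[0,[-0.5,0.8,0],[-0.008,0,-0.25]]]'

```text
clock: 36.95
tcp_pos: [0.5098, 0.014, 0.0915]
orientation: [1.16, 2.919, 0.001]
contact_force: [-0.5, 0.5, 2.9]
grip_width: 0.0109
```

Request:
play_rows --deltas '[[0,[0,0,0.1],[0,0,0.15]],[0,[0,0,0.2],[0,0,0.3]],[0,[0,0,0.3],[0,0,0.45]],[0,[0,0,0.4],[0,0,0.6]],[0,[0,0,0.5],[0,0,0.75]],[0,[0,0,0.6],[0,0,0.9]],[0,[0,0,0.7],[0,0,1.05]],[0,[0,0,0.8],[0,0,1.2]]]'

```text
clock: 37.95
tcp_pos: [0.5104, 0.0141, 0.0908]
orientation: [2.61, 1.748, 0.003]
contact_force: [0.9, -0.6, -0.4]
grip_width: 0.0113
```

```bash
python3 st.py
```

```text
37.95 tcp [510.4  14.1  90.8] yaw 67.62 tilt [0.0017 0.0006] F [ 0.9 -0.6 -0.4] M [ 0.025 -0.25   0.071] w 0.0113 j [ 0.27  0.45 -0.52  2.04  0.32  0.73 -0.84]
```

Request:
play_rows --deltas '[[0,[0,0,0.1],[0,0,0.15]],[0,[0,0,0.2],[0,0,0.3]],[0,[0,0,0.3],[0,0,0.45]],[0,[0,0,0.4],[0,0,0.6]],[0,[0,0,0.5],[0,0,0.75]],[0,[0,0,0.6],[0,0,0.9]],[0,[0,0,0.7],[0,0,1.05]],[0,[0,0,0.8],[0,0,1.2]]]'

```text
clock: 38.95
tcp_pos: [0.5107, 0.0136, 0.09]
orientation: [-3.141, 0.039, -0.004]
contact_force: [1.5, -1.7, -0.1]
grip_width: 0.0109
```

Request:
play_rows --deltas '[[0,[0,0,0.1],[0,0,0.15]],[0,[0,0,0.2],[0,0,0.3]],[0,[0,0,0.3],[0,0,0.45]],[0,[0,0,0.4],[0,0,0.6]],[0,[0,0,0.4],[0,0,0.6]],[80,[0,0,0.4],[0,0,0.6]],[80,[0,0,0.4],[0,0,0.6]],[80,[0,0,0.4],[0,0,0.6]]]'

```text
clock: 39.95
tcp_pos: [0.5107, 0.0138, 0.0896]
orientation: [-2.989, 0.964, -0.003]
contact_force: [1.2, 0.3, -0.8]
grip_width: 0.0651
```

```bash
python3 st.py
```

```text
39.95 tcp [510.7  13.8  89.6] yaw -35.75 tilt [0.0024 0.0003] F [ 1.2  0.3 -0.8] M [ 0.033 -0.008  0.033] w 0.0651 j [-0.08  0.4  -0.09  2.06  0.05  0.68 -2.4 ]
```

Request:
play_rows --deltas '[[80,[0,0,0],[0,0,-0.18]],[80,[0,0,0],[0,0,-0.36]],[80,[0,0,0],[0,0,-0.54]],[80,[0,0,0],[0,0,-0.72]],[80,[0,0,0],[0,0,-0.9]],[80,[0,0,0],[0,0,-1.08]],[80,[0,0,0],[0,0,-1.26]],[80,[0,0,0],[0,0,-1.44]]]'

```text
clock: 40.95
tcp_pos: [0.5108, 0.0138, 0.0896]
orientation: [2.879, 1.255, 0.004]
contact_force: [0.4, -0.1, -0.5]
grip_width: 0.08
```

Request:
play_rows --deltas '[[80,[0,0,0],[0,0,-0.18]],[80,[0,0,0],[0,0,-0.36]],[80,[0,0,0],[0,0,-0.54]],[80,[0,0,0],[0,0,-0.72]],[80,[0,0,0],[0,0,-0.9]],[80,[0,0,0],[0,0,-1.08]],[80,[0,0,0],[0,0,-1.26]],[80,[0,0,0],[0,0,-1.44]]]'

```text
clock: 41.95
tcp_pos: [0.5108, 0.0137, 0.0896]
orientation: [1.327, 2.845, 0.002]
contact_force: [0.2, -0.8, 0.0]
grip_width: 0.0801
```

```bash
python3 st.py; python3 - <<'E'
from h import *
go([510,13.9,89.5],144.25)
E
```

```text
41.95 tcp [510.8  13.7  89.6] yaw 129.98 tilt [0.0026 0.0005] F [ 0.2 -0.8  0. ] M [ 0.03   0.012 -0.001] w 0.0801 j [ 0.47  0.52 -0.77  2.03  0.5   0.79  0.1 ]
go [510, 13.9, 89.5] 144.25 -> [0.7, -0.5, 0.1] [0.002, 0.002, -0.249]
```

Request:
play_rows --deltas '[[80,[0.7,-0.5,0],[0.002,0.002,-0.18]],[80,[0.7,-0.5,0],[0.002,0.002,-0.25]],[80,[0.7,-0.5,0],[0.002,0.002,-0.25]],[0,[0.7,-0.5,0],[0.002,0.002,-0.25]],[0,[0.7,-0.5,0],[0.002,0.002,-0.25]],[0,[0.7,-0.5,0],[0.002,0.002,-0.25]],[0,[0.7,-0.5,0],[0.002,0.002,-0.25]],[0,[0.7,-0.5,0],[0.002,0.002,-0.25]]]'

```text
clock: 42.95
tcp_pos: [0.5099, 0.0139, 0.0898]
orientation: [-0.963, -2.99, -0.0]
contact_force: [-0.7, -0.4, 2.6]
grip_width: 0.0111
```

Request:
play_rows --deltas '[[0,[0,0,0.1],[0,0,0.15]],[0,[0,0,0.2],[0,0,0.3]],[0,[0,0,0.3],[0,0,0.45]],[0,[0,0,0.4],[0,0,0.6]],[0,[0,0,0.5],[0,0,0.75]],[0,[0,0,0.6],[0,0,0.9]],[0,[0,0,0.7],[0,0,1.05]],[0,[0,0,0.8],[0,0,1.2]]]'

```text
clock: 43.95
tcp_pos: [0.51, 0.0138, 0.089]
orientation: [-2.488, -1.918, 0.0]
contact_force: [-0.9, -0.9, 0.4]
grip_width: 0.0111
```

Request:
play_rows --deltas '[[0,[0,0,0.1],[0,0,0.15]],[0,[0,0,0.2],[0,0,0.3]],[0,[0,0,0.3],[0,0,0.45]],[0,[0,0,0.4],[0,0,0.6]],[0,[0,0,0.5],[0,0,0.75]],[0,[0,0,0.6],[0,0,0.9]]]'

```text
clock: 44.7
tcp_pos: [0.51, 0.0138, 0.0885]
orientation: [3.076, 0.638, -0.0]
contact_force: [-0.2, -0.6, 1.4]
grip_width: 0.011
```

```bash
python3 st.py
```

```text
44.7 tcp [510.   13.8  88.5] yaw 23.43 tilt [-0.0001 -0.0001] F [-0.2 -0.6  1.4] M [-0.107  0.145  0.07 ] w 0.011 j [ 0.12  0.42 -0.33  2.05  0.21  0.7  -1.5 ]
```

Request:
play_rows --deltas '[[0,[0,0,0.1],[0,0,0.1]],[0,[0,0,0.1],[0,0,0.2]],[0,[0,0,0.2],[0,0,0.3]],[0,[0,0,0.2],[0,0,0.4]],[0,[0,0,0.2],[0,0,0.4]]]'

```text
clock: 45.32
tcp_pos: [0.5101, 0.0144, 0.0883]
orientation: [-3.141, -0.018, -0.001]
contact_force: [0.3, -0.0, -0.8]
grip_width: 0.0112
```

```bash
python3 st.py
```

```text
45.325 tcp [510.1  14.4  88.3] yaw 0.64 tilt [0.0004 0.0001] F [ 0.3 -0.  -0.8] M [ 0.246 -0.091  0.17 ] w 0.0112 j [ 0.04  0.41 -0.24  2.05  0.15  0.69 -1.85]
```

Request:
play_rows --deltas '[[0,[0,0,0.1],[0,0,0.1]],[0,[0,0,0.1],[0,0,0.2]],[0,[0,0,0.1],[0,0,0.2]]]'

```text
clock: 45.7
tcp_pos: [0.5102, 0.0158, 0.0883]
orientation: [3.129, -0.279, 0.002]
contact_force: [-0.6, 2.9, 2.3]
grip_width: 0.0112
```

```bash
python3 st.py
```

```text
45.7 tcp [510.2  15.8  88.3] yaw -10.18 tilt [ 0.001  -0.0005] F [-0.6  2.9  2.3] M [0.522 0.152 2.94 ] w 0.0112 j [ 0.    0.41 -0.19  2.06  0.12  0.68 -2.02]
```

The moment rises to 2.9 N m, so the nut is against its stop. I open, lift straight up and check.

Request:
play_rows --deltas '[[0,[0,0,0],[0,0,0]],[70,[0,0,0],[0,0,-0.02]],[70,[0,0,0],[0,0,-0.02]],[70,[0,0,0],[0,0,-0.02]],[70,[0,0,-40],[0,0,-0.02]],[70,[0,0,-100],[0,0,-0.02]],[70,[0,0,-140],[0,0,-0.02]],[70,[0,0,-140],[0,0,-0.02]]]'

```text
clock: 46.7
tcp_pos: [0.5121, 0.0159, 0.2317]
orientation: [-3.131, 0.25, -0.012]
contact_force: [0.2, 0.3, -0.2]
grip_width: 0.0698
```

```bash
python3 st.py; python3 - <<'E'
from h import *
o=r.get_obs(); K,T=cam("wrist",o); p,D=r.grab_frame("wrist"); C=cloud(K,T,D)*1000; cv2.imwrite("pics/w7.png",p[...,::-1])
q=C[(C[...,2]>104)&(C[...,2]<130)&(np.hypot(C[...,0]-510,C[...,1]-14)<45)&(D>0)]; b=cv2.minAreaRect(q[:,:2].astype(np.float32))
print("bar",b,"top z",np.percentile(q[:,2],[50,90]))
q=C[(abs(C[...,2]-76)<8)&(D>0)&(p.min(-1)>100)]; s=np.linalg.lstsq(np.c_[q[:,:2]-[510,14],np.ones(len(q))],q[:,2],rcond=None)[0]; print("lid plane",s,len(q))
b=cv2.minAreaRect(C[(abs(C[...,2]-76)<4)&(D>0)][:,:2].astype(np.float32)); print("lid wrist rect",b)
E
```

```text
46.7 tcp [512.1  15.9 231.7] yaw -9.15 tilt [0.0076 0.0003] F [ 0.2  0.3 -0.2] M [-0.024  0.006  0.024] w 0.0698 j [ 0.04  0.22 -0.22  1.93  0.06  0.99 -1.94]
bar ((509.477783203125, 16.15409278869629), (55.99212646484375, 12.045780181884766), 0.2535177767276764) top z [116.21423816 117.13898271]
lid plane [-1.19011364e-03  1.35700055e-03  7.65140615e+01] 84073
lid wrist rect ((527.2489624023438, 16.810775756835938), (268.28466796875, 252.22555541992188), 0.1406853049993515)
```

View pics/w7.png

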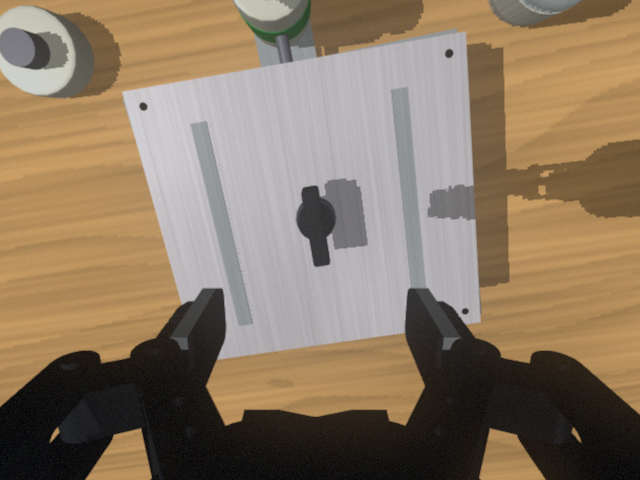

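The wrist view shows the lid square on the tub with the bar at (315,225). The bar top is 39.7 mm above the plate, against a nominal 40 mm when snug. The last 10° was the pads slipping at the stop. I clear the arm for a final top view.

Request:
play_rows --deltas '[[70,[0,60,-40],[0,0,0]],[70,[0,120,-40],[0,0,0]],[70,[0,180,-40],[0,0,0]],[70,[0,240,-40],[0,0,0]],[70,[0,290,-40],[0,0,0]],[70,[0,300,-40],[0,0,0]],[70,[0,300,-40],[0,0,0]]]'

```text
clock: 47.62
tcp_pos: [0.4622, -0.2803, 0.268]
orientation: [-3.13, 0.252, -0.002]
contact_force: [-0.1, 0.0, 0.1]
grip_width: 0.0702
```

```bash
python3 st.py; python3 - <<'E'
from h import *
p,D,C=rects(zmin=.03,box=(380,720,-230,260)); cv2.imwrite("pics/t9.png",p[...,::-1]); C=C*1000; K,T=cam("top")
m=((abs(C[...,2]-76)<4)&(abs(C[...,0]-510)<140)&(abs(C[...,1]-14)<150)).astype(np.uint8)
cs=max(cv2.findContours(m,cv2.RETR_EXTERNAL,cv2.CHAIN_APPROX_NONE)[0],key=cv2.contourArea).reshape(-1,2)
print("lid",cv2.minAreaRect((ray(K,T,cs,.076)[:,:2]*1000).astype(np.float32)))
q=C[m>0]; print("plane",np.linalg.lstsq(np.c_[q[:,:2]-[510,14],np.ones(len(q))],q[:,2],rcond=None)[0])
q=C[(C[...,2]>108)&(C[...,2]<125)&(np.hypot(C[...,0]-510,C[...,1]-14)<40)]; print("bar",cv2.minAreaRect(q[:,:2].astype(np.float32)),np.percentile(q[:,2],[50,90]))
q=C[(C[...,2]>122)&(C[...,2]<150)&(np.hypot(C[...,0]-674,C[...,1]-18)<30)]; print("cap z",np.median(q[:,2]))
E
```

```text
47.625 tcp [ 462.2 -280.3  268. ] yaw -9.22 tilt [0.0014 0.0013] F [-0.1  0.   0.1] M [0.03  0.026 0.002] w 0.0702 j [ 0.44  0.22 -0.01  1.83 -0.    1.08 -1.3 ]
[588.2  19.4] [ 39.6 213. ] long axis deg -1.2 ztop 0.1162
[ 663.3 -190.7] [56.5 56.7] long axis deg -62.7 ztop 0.0936
[673.4 221.6] [27.  26.6] long axis deg 41.4 ztop 0.0507
lid ((509.0884094238281, 13.096534729003906), (231.6138153076172, 251.55035400390625), 0.19306276738643646)
plane [-4.74345419e-04 -6.99327990e-04  7.61112942e+01]
bar ((510.16015625, 13.095993041992188), (12.43799877166748, 53.81941604614258), 88.73001861572266) [115.73403963 117.97707021]
cap z 131.99474630015968
```

View pics/t9.png

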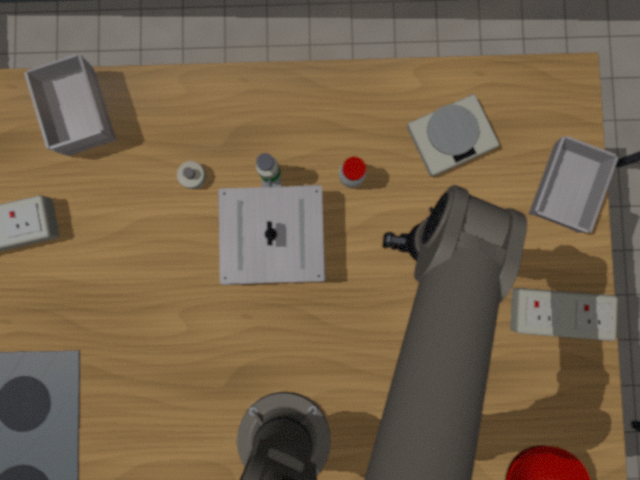

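The bar now lies parallel to the lid's x axis. That matches exactly 1.5 turns from slack (start 0.92 rad + 8.5 rad turned). The lid, cap, jar and timer all check out, so I hand in.

```bash
python3 -c "
from bench import r
print(r.hand_in())"
```

```text
the job is handed in; nothing more can be done
None
```

I did the whole job and handed it in at about 48 s of the 210 s allowed. Hand-in reports no verdict, so what follows rests on my own checks.

**What I did**
- Both darioles and both silver tins went into the tub. I left the green and yellow look-alikes alone.
- I pressed the detergent cap fully down, with the tip at 120 mm and 15 N, and let it spring back.
- I set the lid over the stud with the wing nut slack, then spun the nut clockwise in three grips until it hit its stop.

**Last checks**
- **Moulds and tins:** before the lid went on, the camera depth showed all four standing in the tub, below the rim. I could not see them afterwards.
- **Lid:** its top is at 76.1 mm and level within 0.001 rad. The centre is within 1 mm of the stud axis, and it is 1.6° off square.
- **Wing nut:** the bar top is about 40 mm above the plate, as expected when snug. The estimated turn is 9.4 rad, and the moment rose to 2.9 N m at the stop.
- **Cap and bystanders:** the cap is up at 132 mm, and the jar and timer are within 2 mm of where they started.
- **Robot:** it touches nothing.

**What disagreed**
- The pads slipped about 10° on the bar at the stop, and that twisted the lid 1.6° within its play. The limit is 5.7°.
- The wrist and scene cameras differed from the top camera by 2–3 mm in y.

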